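# Load the platform shaker with columns, chock the row and drop the bar

### The arm

A 6-joint arm with a two-finger parallel gripper is mounted at the origin on the work surface. World frame = base frame: x ahead of the robot, y to its left, z up, the work surface at z = 0. Lengths are in m, angles in rad, forces in N, time in s.
With the tool pointing down it reaches from about 0.35 to 0.775 m from the base axis. Payload 5.5 kg.
Tool frame: the origin (TCP) lies at the very end of the fingers, on their centre line; the grasp point (between the pads) lies 19 mm behind it; z points along the fingers, y is the line along which they close (so a half turn about z gives the same grasp; the last joint's range is limited). The gripper opens to 85 mm and grips with 20 to 120 N. Pads are 22 mm wide; open, the fingers measure 114 mm over their backs; the gripper's body (76 mm by 85 mm) begins 54 mm behind the grasp point. The pads swing forward as they close: fully open they stand 13 mm farther back than shut.
Start: joints at [-0.14, 0.313, 0.046, 1.304, 0, 1.431], TCP at [0.575, -0, 0.231] pointing down, gripper open.
Joint ranges: [-2.76, 2.76], [-0.86, 1.69], [-1.03, 1.26], [-2.2, 2.34], [-1.47, 1.5], [-3.14, 3.14]. Speed limits (rad/s): [2.57, 2.57, 3.14, 3.14, 3.14, 3.14].

### API

Orientations are given as a unit quaternion [w, x, y, z].
In Python, from workcell import get_state, read_camera, calibration, hand_in gives the robot as it stands.
- The arm moves only by the tool drive_tool, never from a script. Its argument "deltas" is a list that holds one entry, the list of rows, each a list of 7 numbers: the closure in counts, from 0 (fully open) to 255 (shut), then the shift along the tool's x, y, z in m, then the turn, a rotation vector about the tool's x, y, z in degrees. A call has 1 to 12 rows; each row is the pose to reach, as a shift and turn from the pose commanded when the call began, along the tool's axes at that moment; what a row does not reach only later rows make up. A row lasts 1/8 s, in which the tool goes at most 62.5 mm and 10.7 degrees, less where a joint would pass 70% of its speed; a pose out of reach is approached as far as the arm can. A call with a gripper value outside its range is refused whole. The fingers move at their own pace and stop on an object; "newtons" is the grip in N (left out, the last holds). Time passes only in rows, so rows that repeat a pose let the fingers close. It gives the time, the measured TCP pose, the force, the opening and the grip force at its end, in the units of the state.
- get_state(): the state, without advancing time (a new reading comes with each control period).
- read_camera(name): name is "scene" or "side" or "wrist"; returns (picture, depth): 420x560x3 uint8, red, green, blue; 420x560 float32, m along the optical axis (not along the pixel's ray), 0 where there is no reading.
- calibration(name): a dict with "mtx" (3x3 intrinsics, pixels), "k1" (the pictures are not rectified: a ray, as slopes to the right and down, at radius r is drawn at 1 + k1 r^2 times it, then the intrinsics apply), "world_from_camera" (4x4, takes a point from camera to world coordinates). Camera axes: x right, y up, looking along -z (the intrinsics and any distortion apply to the point x, -y, -z); pixel columns grow to the right and rows downward; lengths in m; the calibration is good to about 2 mm. A picture is of the moment at which its call begins: read the wrist's pose just before it. calibration takes no time and is no camera call; for the wrist camera it gives the pose at the moment of the call.
- hand_in(): hands the job in; it is judged then, once.
The state is a dict: "clock": time; "joint_pos": joint angles; "qvel": joint speeds; "tau": joint torques, N m; "tcp_pos": TCP position; "orientation": TCP orientation; "wrist_force": force on the tool from outside, world axes, zero at the start; "ft_torque": the same for the moment, N m; "finger_gap": finger opening in m; "grip_force": force on a finger pad.
Only numpy, scipy, OpenCV 4.12 (cv2) and the standard library are available. Lean on these libraries where they do the work, as an engineer would, in place of code of your own. Each camera call takes 0.05 s, during which the arm holds its last target. There are 200 camera calls.

### The job

Get the platform shaker ready to run: first take the stray clamp off its platform and put it in the steel tray. Then move every column from the rack onto the platform, laid on their sides side by side, the first against the stop plate and each touching the next, in the middle of the platform's width, and set the wedge chock square on the platform, its sloping face up against the last column, so that the row cannot roll apart. Only then lift the drop bar over the keeper's outer ear and let it fall fully into the notch; leave the other things on the bench alone.

Things in the scene. Friction and masses are not known exactly. Their poses are not given: they have to be found in the camera images.
- shaker: Platform shaker, fixed: yellow housing 200 (x) x 370 (y) mm, white flat platform, top 60 mm above the bench. Origin: centre of underside. Local +y runs along the row to the stop plate (150 wide, 30 high above the platform, inner face at local y = 160 mm); local -x is the robot's side. 8 mm high rims at x = +-81 mm. The drop bar crosses the open -y end.
- stop_face (a point): Point on the platform's top (60 mm above the bench) at the foot of the stop plate's inner face, at mid width; axes as the shaker's. The row starts here and runs along its -y.
- notch (a point): Middle of the keeper's notch floor, 84 mm above the bench, at local (-80, -160) mm of the shaker. The keeper is a dark steel block with two upright ears, each 20 (x) x 8 (y) mm, tops 22 mm above the notch floor; the notch between is 20 mm wide along y and takes the 14 mm wide bar.
- bar_pivot (a point): Pivot of the drop bar, 90 mm above the bench, at local (85, -160) mm of the shaker (the side away from the robot). The bar swings about the vertical (bar_swing) and lifts about its horizontal cross axis (bar_lift), both through this point.
- bar_knob (a point): Middle of the upright round black knob at the free end of the steel drop bar (bar 14 mm wide, 12 high): knob 20 mm diameter, 26 tall, from 6 to 32 mm above the bar's axis; this point is 210 mm from the pivot along the bar and 20 mm above its axis. The knob overhangs the shaker's robot side; pinch it from above.
- bar_swing (a joint): Swing of the drop bar, rad, stays where left: 0 = over the notch, bar along the shaker's local x; grows as the free end moves to local -y, away from the row (open); range -0.06 to 0.4. Starts open at 0.22 to 0.34. The bar strikes the ears unless lifted: its underside must rise 22 mm at the keeper (165 mm from the pivot), bar_lift above about 0.16.
- bar_lift (a joint): Lift of the drop bar, rad: 0 = level, where it rests by its own weight (about 0.3 kg), whether open or in the notch; grows as the free end is raised, to 0.5. It falls back when released.
- rack: Grey storage rack, fixed, 130 (x) x 290 (y) mm, block 62 mm high with 10 mm high ribs on top near the long edges making five places 54 mm apart along its y (at local y = 108, 54, 0, -54, -108 mm); a column lies along local x in a place, its axis 85 mm above the bench. The middle is clear of ribs. Origin: centre of its underside.
- column1: Packed column lying on its side, or absent; all alike: steel tube 20 mm diameter (70 mm bare) with a round white cap 46 mm in diameter, 20 long at each end; 110 mm overall, 0.1 to 0.25 kg. It rolls. Origin: middle of its axis, 23 mm above what it lies on; local x is its axis, the rest turns as it rolls. Pinch the tube from above; tubes of touching columns are 26 mm apart.
- column2: Packed column lying on its side, or absent; all alike: steel tube 20 mm diameter (70 mm bare) with a round white cap 46 mm in diameter, 20 long at each end; 110 mm overall, 0.1 to 0.25 kg. It rolls. Origin: middle of its axis, 23 mm above what it lies on; local x is its axis, the rest turns as it rolls. Pinch the tube from above; tubes of touching columns are 26 mm apart.
- column3: Packed column lying on its side, or absent; all alike: steel tube 20 mm diameter (70 mm bare) with a round white cap 46 mm in diameter, 20 long at each end; 110 mm overall, 0.1 to 0.25 kg. It rolls. Origin: middle of its axis, 23 mm above what it lies on; local x is its axis, the rest turns as it rolls. Pinch the tube from above; tubes of touching columns are 26 mm apart.
- column4: Packed column lying on its side, or absent; all alike: steel tube 20 mm diameter (70 mm bare) with a round white cap 46 mm in diameter, 20 long at each end; 110 mm overall, 0.1 to 0.25 kg. It rolls. Origin: middle of its axis, 23 mm above what it lies on; local x is its axis, the rest turns as it rolls. Pinch the tube from above; tubes of touching columns are 26 mm apart.
- column5: Packed column lying on its side, or absent; all alike: steel tube 20 mm diameter (70 mm bare) with a round white cap 46 mm in diameter, 20 long at each end; 110 mm overall, 0.1 to 0.25 kg. It rolls. Origin: middle of its axis, 23 mm above what it lies on; local x is its axis, the rest turns as it rolls. Pinch the tube from above; tubes of touching columns are 26 mm apart.
- chock: Black rubber wedge chock, loose: base 100 (x) x 50 (y) mm; face to local +y leans back 15 degrees, 37 mm high, toe at y = 25 mm. Touching a column on the same surface, the column's axis is at local y = 43 mm. Upright handle 24 mm thick (x), 30 long (y), centred at y = -7 mm, 24 to 92 mm above the underside: pinch along x. Origin: on the underside. 0.28 to 0.45 kg.
- tray: Open steel tray on the bench, fixed, 120 (x) x 110 (y) mm outside, walls 4 mm thick and 30 high, floor 4 mm. Origin: centre of its underside.
- clamp: Stray aluminium boss-head clamp, loose: block 56 (x) x 30 (y) x 36 (z) mm with a dark screw and wing sticking out 54 mm from its middle along +x. Origin: middle of the block's underside. Pinch it across y. 0.2 kg.
- flask: Bystander: conical glass flask, 72 mm wide, 110 tall. Leave alone.
- beaker: Bystander: glass beaker, 90 mm wide, 110 tall. Leave alone.
- reagent: Bystander: amber bottle, 70 mm wide, 150 tall. Leave alone.
- stopper: Bystander: black rubber stopper, 36 mm wide, 34 tall. Leave alone.
- jar: Bystander: small jar, 60 mm wide, 70 tall. Leave alone.
- spatula: Bystander: spatula lying on the bench, 170 mm long. Leave alone.
Not all that is in view belongs to the job. Leave any red look-alike of the column1 alone.

How it is judged:
By the outcome, as a careful person would: the job done as asked, in the order asked, and still so for the second after the job is handed in, with the robot touching nothing.
Of column1, column2, column3, column4, column5 only 3 to 5 are there at a start; the rules pass over those that are not, and their reading is None.
At some moment in a run one of chock, clamp may be knocked a few centimetres aside while the robot is not near it.
It also fails if it takes over 210 s, if anything falls off the work surface, if the arm or the gripper's body presses on something with over 40 N, if the wrist force passes 120 N, or if a joint passes its speed limit or range.

## Working session

There is one attempt and no reset: what is moved stays moved. The work goes in short steps, Python scripts to look and compute and a tool call to move; the robot and the scene stay as the last step left them, time stands still between calls to the robot, and variables do not carry over. Pictures are saved under pics/ and viewed, at most 14 in all, crops included, and the job is handed in when it is done.

Besides the shell and the picture viewer there is one more tool, called after "Emit:" by a JSON object that holds its "method" and its "body", one argument or row to a line. drive_tool: Moves the arm, as the interface text tells. Its arguments: {"type":"object","properties":{"deltas":{"type":"array","items":{"type":"array","items":{"type":"array","items":{"type":"number"}}}},"newtons":{"type":"number"}},"required":["deltas"]}

```bash
mkdir -p pics
cat > h.py <<'E'
import numpy as np, cv2
from workcell import get_state, read_camera, calibration, hand_in
def cloud(name):
    c=calibration(name); im,d=read_camera(name)
    return im,d,c,pts(d,c)
def rays(uv,c):
    K=c["mtx"]; uv=np.asarray(uv,float).reshape(-1,2)
    q=np.stack([(uv[:,0]-K[0][2])/K[0][0],(uv[:,1]-K[1][2])/K[1][1]],1); p=q.copy()
    for _ in range(8): p=q/(1+c["k1"]*(p**2).sum(1,keepdims=True))
    return np.c_[p[:,0],-p[:,1],-np.ones(len(p))]
def pts(d,c):
    h,w=d.shape; v,u=np.mgrid[:h,:w]
    r=rays(np.c_[u.ravel(),v.ravel()],c)*d.reshape(-1,1)
    T=np.array(c["world_from_camera"]); P=r@T[:3,:3].T+T[:3,3]
    P[d.ravel()==0]=np.nan
    return P.reshape(h,w,3)
def onplane(uv,z,c):
    T=np.array(c["world_from_camera"]); r=rays(uv,c)@T[:3,:3].T
    return T[:3,3]+r*((z-T[2,3])/r[:,2])[:,None]
def save(im,n): cv2.imwrite("pics/"+n+".png",im[:,:,::-1])
E
python3 - <<'E'
from h import *
for n in("scene","side"):
    im,d,c,P=cloud(n); save(im,n); np.savez(n,im=im,d=d,P=P)
    print(n,np.array(c["world_from_camera"]).round(3).tolist(),c["mtx"],c["k1"])
print(get_state())
E
```

```text
scene [[-0.247, -0.78, 0.574, 1.202], [0.969, -0.198, 0.148, 0.183], [-0.002, 0.593, 0.805, 1.08], [0.0, 0.0, 0.0, 1.0]] [[458.58170479   0.         274.92493688]
 [  0.         458.58170479 211.30362512]
 [  0.           0.           1.        ]] -0.11264619401816284
side [[0.811, 0.384, -0.442, -0.151], [-0.586, 0.542, -0.603, -0.844], [0.008, 0.748, 0.664, 1.057], [0.0, 0.0, 0.0, 1.0]] [[469.70519285   0.         274.39963409]
 [  0.         469.70519285 199.20153663]
 [  0.           0.           1.        ]] 0.01506496643135699
{'clock': 0.1, 'joint_pos': array([-1.39585987e-01,  3.13927119e-01,  4.51077717e-02,  1.30359082e+00,
       -2.57116304e-05,  1.43115449e+00]), 'qvel': array([ 1.36601271e-03, -2.73017175e-03,  3.23756404e-03, -7.98146555e-05,
        1.77731718e-03, -7.78304525e-04]), 'tau': array([ 3.58776997e-03, -4.81727242e+01,  2.99244744e+01,  1.27543980e-02,
       -1.12281841e-04,  1.60051752e-05]), 'tcp_pos': array([5.74555325e-01, 5.31112067e-05, 2.30503208e-01]), 'orientation': array([-6.36693079e-04,  7.07086797e-01,  7.07126304e-01, -4.95892424e-04]), 'wrist_force': array([0.2688877 , 0.21055224, 0.09169545]), 'ft_torque': array([-0.04513283, -0.02714352,  0.00213686]), 'grip_force': 0.0, 'finger_gap': 0.08511974662981436}
```

View pics/scene.png

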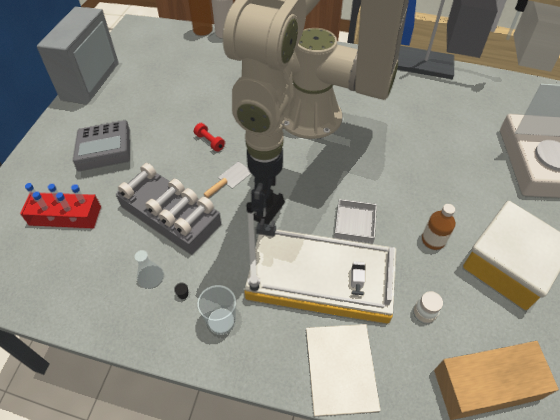

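View pics/side.png

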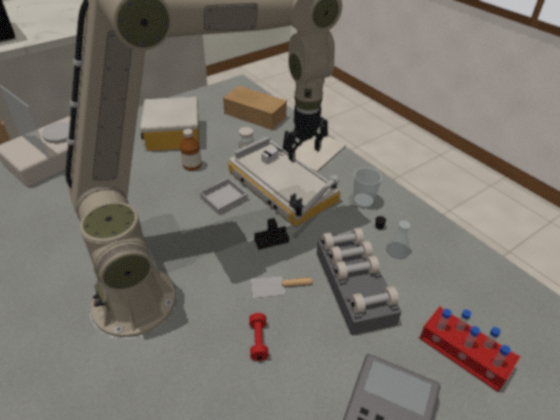

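```bash
cat > ortho.py <<'E'
from h import *
C=[]
S=700
img=np.zeros((620,780,3),np.uint8); zm=np.full((620,780),-1.)
for n in("side","scene"):
    f=np.load(n+".npz"); P=f["P"].reshape(-1,3); I=f["im"].reshape(-1,3)
    k=(P[:,2]>-0.02)&(P[:,2]<0.2); P,I=P[k],I[k]; C.append(np.c_[P,I])
    # rows: x from .85 down ; cols: y from +.5 to -.6
    r=((0.9-P[:,0])*S).astype(int); q=((0.45-P[:,1])*S).astype(int)
    k=(r>=0)&(r<618)&(q>=0)&(q<778)
    for a,b,z,col in zip(r[k],q[k],P[k,2],I[k]):
        for da in(0,1):
            for db in(0,1):
                if z>zm[a+da,b+db]: zm[a+da,b+db]=z; img[a+da,b+db]=col
C=np.vstack(C); np.save("C.npy",C)
img=img[:560];save(img,"ortho")
E
python3 ortho.py
```

```text
(no output)
```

View pics/ortho.png

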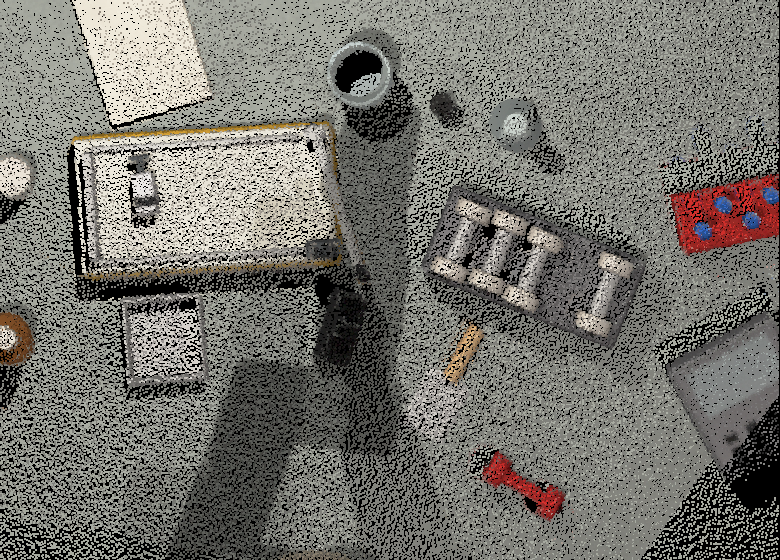

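```bash
cat > meas.py <<'E'
from h import *
C=np.load("C.npy"); S=700
def sel(c0,c1,r0,r1,z0,z1):
    x,y=C[:,0],C[:,1]; q=(0.45-y)*S; r=(0.9-x)*S
    return C[(q>c0)&(q<c1)&(r>r0)&(r<r1)&(C[:,2]>z0)&(C[:,2]<z1)]
def rect(n,A):
    if len(A)<4: print(n,len(A));return
    lo,hi=np.percentile(A[:,:3],2,0),np.percentile(A[:,:3],98,0)
    R=cv2.minAreaRect(A[:,:2].astype(np.float32)*1000)
    print(n,len(A),"med",np.median(A[:,:3],0).round(4),"rect c",np.round(R[0],1),"s",np.round(R[1],1),"a",round(R[2],2),"z",lo[2].round(4),hi[2].round(4))
rect("bench",sel(200,330,400,520,-.02,.02))
rect("platform",sel(60,350,115,290,.056,.064))
W=sel(60,350,115,290,-.01,.2); rgb=W[:,3:6]
rect("yellow",W[(rgb[:,0]>rgb[:,2]*1.8)&(rgb[:,0]>90)])
rect("stop top",sel(70,115,120,290,.085,.096))
rect("rack top",sel(415,655,180,355,.058,.076))
H=sel(415,655,180,355,.088,.115)
lab=None
xy=((H[:,:2]-[0.3,-0.5])*500).astype(int); m=np.zeros((250,300),np.uint8); m[xy[:,0],xy[:,1]]=1
m=cv2.morphologyEx(m,cv2.MORPH_CLOSE,np.ones((5,5),np.uint8))
k,L=cv2.connectedComponents(m); l=L[xy[:,0],xy[:,1]]
for i in range(1,k):
    if (l==i).sum()>15: rect("cap%d"%i,H[l==i])
rect("clamp",sel(120,165,180,225,.085,.12)); rect("clampwing",sel(120,165,140,185,.07,.12))
rect("tray",sel(110,215,285,395,.024,.036))
rect("chock all",sel(310,372,285,370,.012,.12)); rect("handle",sel(310,372,285,370,.075,.12)); rect("chock ridge",sel(310,372,285,370,.03,.042))
rect("knob",sel(345,380,255,285,.08,.14)); rect("bar",sel(335,372,180,262,.085,.11)); rect("keeper",sel(305,343,235,262,.09,.12))
rect("pivot",sel(300,325,130,160,.08,.14))
E
python3 meas.py
```

```text
bench 4985 med [ 0.2434  0.0689 -0.0005] rect c [242.9  71.4] s [185.7 171.4] a 90.0 z -0.0053 0.0041
platform 9521 med [0.6182 0.1468 0.0593] rect c [613.9 154.2] s [198.6 370.2] a 3.84 z 0.0562 0.0634
yellow 1786 med [0.7095 0.126  0.036 ] rect c [614.8 153.5] s [207.3 374.4] a 3.45 z 0.0098 0.0492
stop top 372 med [0.6108 0.3213 0.089 ] rect c [604.  319.8] s [153.1  18.9] a 4.97 z 0.0855 0.0936
rack top 4213 med [ 0.512  -0.3431  0.0619] rect c [ 519.6 -310.7] s [298.1 134.5] a 68.4 z 0.0583 0.0736
cap1 830 med [ 0.4792 -0.4131  0.0967] rect c [ 480.8 -411.3] s [ 51.7 125.1] a 68.72 z 0.0885 0.1092
cap2 2278 med [ 0.5384 -0.2632  0.0965] rect c [ 537.8 -260.8] s [161.6 130. ] a 66.81 z 0.0885 0.1093
clamp 312 med [0.6194 0.2432 0.0951] rect c [617.2 241.7] s [52.5 38.1] a 2.57 z 0.0871 0.0992
clampwing 267 med [0.651  0.2475 0.0843] rect c [663.6 248.4] s [55.6 45.9] a 1.65 z 0.0706 0.0986
tray 454 med [0.416  0.2171 0.0279] rect c [416.6 214.9] s [126.8 118.5] a 4.49 z 0.0243 0.0327
chock all 1009 med [ 0.4295 -0.0357  0.031 ] rect c [433.2 -37.5] s [ 54.3 105.3] a 73.27 z 0.0132 0.092
handle 135 med [ 0.4298 -0.0436  0.0896] rect c [430.3 -41.7] s [34.7 25.4] a 75.01 z 0.0759 0.0955
chock ridge 250 med [ 0.4244 -0.0242  0.0353] rect c [432.5 -37.2] s [ 44.4 103.3] a 72.9 z 0.0304 0.0404
knob 187 med [ 0.514  -0.0663  0.1015] rect c [515.5 -65.3] s [43.3 22. ] a 8.93 z 0.0831 0.1215
bar 324 med [ 0.5741 -0.0437  0.0934] rect c [578.5 -33.6] s [120.4  35.9] a 19.05 z 0.086 0.0984
keeper 143 med [ 0.5447 -0.0034  0.1025] rect c [544.5 -10.9] s [25.2 41.3] a 4.86 z 0.0906 0.1083
pivot 186 med [ 0.7003 -0.0042  0.0955] rect c [692.8   1.9] s [31.6 42.4] a 89.43 z 0.0834 0.1016
```

Emit:
{"method": "drive_tool", "body": {
  "deltas": [
    [[0,0.06,0.011,0.0,0,0,-10.5],[0,0.12,0.022,0.01,0,0,-21],[0,0.18,0.033,0.02,0,0,-31.5],[0,0.243,0.044,0.03,0,0,-42],[0,0.243,0.044,0.04,0,0,-52.5],[0,0.243,0.044,0.05,0,0,-63],[0,0.243,0.044,0.05,0,0,-73.5],[0,0.243,0.044,0.05,0,0,-84],[0,0.243,0.044,0.05,0,0,-92.5],[0,0.243,0.044,0.05,0,0,-92.5],[0,0.243,0.044,0.05,0,0,-92.5]]
  ],
  "newtons": 40
}}

```text
clock: 1.48
tcp_pos: [0.6189, 0.2429, 0.181]
orientation: [-0.0, -0.021, 1.0, -0.0]
wrist_force: [-0.2, -0.3, -0.1]
finger_gap: 0.0855
grip_force: 0.0
```

```bash
cat >> h.py <<'E'
from scipy.spatial.transform import Rotation as Ro
def tool():
    s=get_state(); w,x,y,z=s["orientation"]; return np.array(s["tcp_pos"]),Ro.from_quat([x,y,z,w]),s
def plan(x,y,z,yaw):
    "delta to TCP at x,y,z, tool down, tool y at yaw deg from world +y"
    p,R,s=tool(); G=Ro.from_euler("z",yaw+90,degrees=True)*Ro.from_matrix([[0,1,0],[1,0,0],[0,0,-1]])
    r=(R.inv()*G).as_rotvec(degrees=True)
    print("t",round(s["clock"],2),"tcp",p.round(4),"q6",s["joint_pos"][5].round(2),"delta",R.inv().apply(np.array([x,y,z])-p).round(4),"rot",r.round(2))
E
python3 - <<'E'
from h import *
im,d,c,P=cloud("wrist"); save(im,"w1")
print(np.array(c["world_from_camera"]).round(3).tolist())
plan(0.6185,0.243,0.068,2.5)
A=P.reshape(-1,3);k=(A[:,2]>.086)&(A[:,2]<.1)&(abs(A[:,0]-.62)<.08)&(abs(A[:,1]-.243)<.05)
A=A[k]; print(len(A),np.median(A,0),cv2.minAreaRect(A[:,:2].astype(np.float32)*1000))
E
```

```text
[[-0.04, -0.961, -0.273, 0.549], [0.999, -0.039, -0.011, 0.24], [0.0, -0.273, 0.962, 0.323], [0.0, 0.0, 0.0, 1.0]]
t 1.52 tcp [0.6189 0.2429 0.1811] q6 0.21 delta [4.000e-04 1.000e-04 1.131e-01] rot [-0.01 -0.02 -0.11]
2870 [0.61971865 0.24573783 0.09542297] ((622.382568359375, 245.90682983398438), (55.63179397583008, 30.93643569946289), 7.839119911193848)
```

View pics/w1.png

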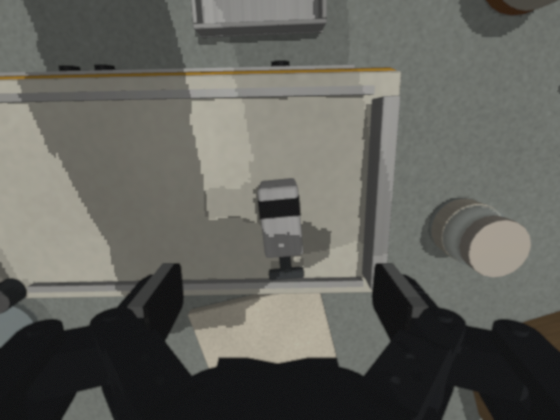

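Emit:
{"method": "drive_tool", "body": {
  "deltas": [
    [[0,-0.0015,0.003,0.05,0,0,-5],[0,-0.0015,0.003,0.1,0,0,-5],[0,-0.0015,0.003,0.113,0,0,-5],[0,-0.0015,0.003,0.113,0,0,-5],[255,-0.0015,0.003,0.113,0,0,-5],[255,-0.0015,0.003,0.113,0,0,-5],[255,-0.0015,0.003,0.113,0,0,-5],[255,-0.0015,0.003,0.113,0,0,-5],[255,-0.0015,0.003,0.113,0,0,-5],[255,-0.0015,0.003,0.05,0,0,-5],[255,-0.0015,0.003,0.0,0,0,-5],[255,-0.0015,0.003,0.0,0,0,-5]]
  ],
  "newtons": 40
}}

```text
clock: 3.02
tcp_pos: [0.623, 0.2468, 0.1865]
orientation: [0.004, -0.065, 0.998, 0.001]
wrist_force: [-1.0, 0.1, -1.7]
finger_gap: 0.0293
grip_force: 40.8
```

Run:
```python
from h import *
plan(0.4025,0.214,0.0145,4.5)
plan(0.4025,0.214,0.18,4.5)
im,d,c,P=cloud("wrist")
A=P.reshape(-1,3)
R=Ro.from_euler("z",-4,degrees=True)
k=(A[:,2]>.02)&(A[:,2]<.036)&(abs(A[:,0]-.416)<.075)&(abs(A[:,1]-.215)<.075)
A=A[k]; print(len(A),cv2.minAreaRect(A[:,:2].astype(np.float32)*1000),A[:,:2].min(0),A[:,:2].max(0))
```

```text
t 3.02 tcp [0.623  0.2468 0.1865] q6 0.13 delta [ 0.2244 -0.0039  0.17  ] rot [0.08 0.5  3.  ]
t 3.02 tcp [0.623  0.2468 0.1865] q6 0.13 delta [ 0.2229 -0.0037  0.0045] rot [0.08 0.5  3.  ]
1258 ((468.30133056640625, 222.697998046875), (17.949621200561523, 110.70844268798828), 7.270522117614746) [0.45290718 0.16742504] [0.47898575 0.2773398 ]
```

Emit:
{"method": "drive_tool", "body": {
  "deltas": [
    [[255,0.06,0.0,0,0,0,3],[255,0.12,0.0,0,0,0,3],[255,0.18,0.0,0,0,0,3],[255,0.2225,0.0,0.03,0,0,3],[255,0.2225,0.0,0.08,0,0,3],[255,0.2225,0.0,0.13,0,0,3],[255,0.2225,0.0,0.155,0,0,3],[255,0.2225,0.0,0.165,0,0,3],[255,0.2225,0.0,0.165,0,0,3]]
  ]
}}

```text
clock: 4.2
tcp_pos: [0.3985, 0.2166, 0.0153]
orientation: [-0.001, -0.039, 0.999, -0.0]
wrist_force: [0.1, -0.2, -3.1]
finger_gap: 0.0293
grip_force: 41.2
```

Run:
```python
from h import *
plan(0.4025,0.217,0.0145,4.5)
im,d,c,P=cloud("wrist"); save(im,"w2")
```

```text
t 4.2 tcp [0.3985 0.2166 0.0153] q6 0.24 delta [-0.004   0.0001  0.0008] rot [-0.04 -0.16 -0.  ]
```

View pics/w2.png

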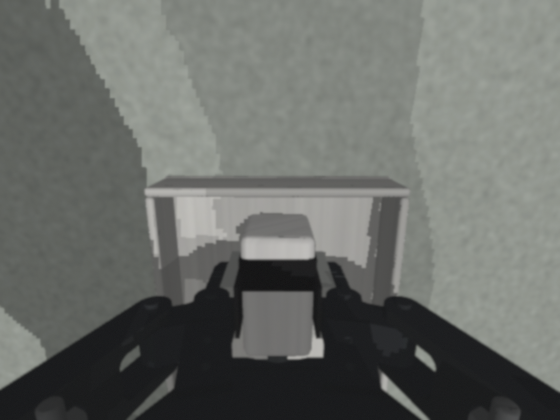

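Emit:
{"method": "drive_tool", "body": {
  "deltas": [
    [[255,0,0,0.001,0,0,0],[120,0,0,0.001,0,0,0],[120,0,0,0.001,0,0,0],[120,0,0,-0.05,0,0,0],[120,0,0,-0.11,0,0,0],[130,-0.01,-0.03,-0.165,0,0,0],[130,-0.02,-0.09,-0.175,0,0,5]]
  ]
}}

```text
clock: 5.12
tcp_pos: [0.4299, 0.1295, 0.196]
orientation: [0.005, 0.003, 1.0, 0.001]
wrist_force: [1.3, 0.1, -0.6]
finger_gap: 0.0421
grip_force: 0.0
```

Emit:
{"method": "drive_tool", "body": {
  "deltas": [
    [[130,-0.018,-0.055,0,0,0,5],[130,-0.036,-0.11,0,0,0,10],[130,-0.054,-0.17,0,0,0,15],[130,-0.072,-0.225,0,0,0,20],[130,-0.09,-0.28,0,0,0,21.5],[130,-0.105,-0.33,0,0,0,21.5],[130,-0.135,-0.339,0,0,0,21.5],[130,-0.135,-0.339,0,0,0,21.5],[130,-0.135,-0.339,0,0,0,21.5]]
  ]
}}

```text
clock: 6.25
tcp_pos: [0.5583, -0.2109, 0.1911]
orientation: [-0.0, 0.191, 0.982, 0.0]
wrist_force: [0.0, 1.0, 0.2]
finger_gap: 0.0421
grip_force: 0.0
```

```bash
cat > rackm.py <<'E'
from h import *
s=get_state(); print(s["tcp_pos"],s["joint_pos"].round(2),s["finger_gap"])
im,d,c,P=cloud("wrist"); save(im,"w3")
A=P.reshape(-1,3); c0=np.array([.5196,-.3107]); 
H=A[(A[:,2]>.098)&(A[:,2]<.112)]
th=np.radians(-21.6); R=np.array([[np.cos(th),np.sin(th)],[-np.sin(th),np.cos(th)]])
L=(H[:,:2]-c0)@R.T
for y in(108,54,0,-54,-108):
    k=(abs(L[:,1]-y/1000)<.02)&(abs(L[:,0])<.07)
    if k.sum()<50: print(y,"none",k.sum()); continue
    M=H[k,:2].astype(np.float32)*1000; r=cv2.minAreaRect(M)
    f=cv2.fitLine(M,cv2.DIST_L2,0,1,1).ravel()
    print(y,k.sum(),np.round(r[0],1),np.round(r[1],1),round(r[2],1),"line ang",np.degrees(np.arctan2(f[1],f[0])).round(1),"z",np.percentile(H[k,2],98).round(4))
E
python3 rackm.py
```

```text
[ 0.55832042 -0.21087252  0.19113132] [-0.5   0.37  0.03  1.23  0.   -0.11] 0.04210265502890702
108 2651 [ 556.4 -208.3] [ 37.2 110.2] 67.7 line ang -22.5 z 0.1079
54 1694 [ 539.7 -259.7] [ 37.8 109.8] 68.7 line ang -27.7 z 0.1079
0 2659 [ 515.7 -308.9] [ 38.1 110.3] 67.5 line ang -22.7 z 0.1079
-54 none 0
-108 1095 [ 482.3 -405.2] [ 25.7 110. ] 68.6 line ang -26.3 z 0.1078
```

View pics/w3.png

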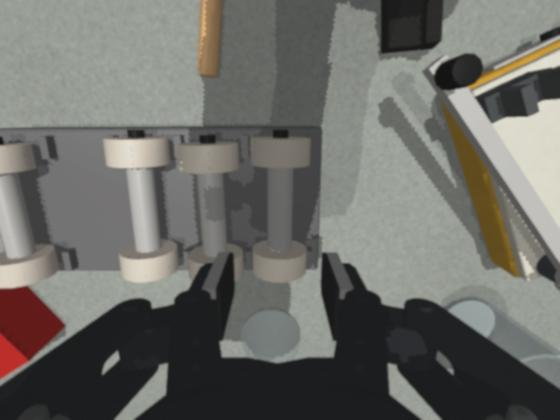

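Emit:
{"method": "drive_tool", "body": {
  "deltas": [
    [[130,0.0027,0.0017,0.06,0,0,0],[130,0.0027,0.0017,0.115,0,0,0],[130,0.0027,0.0017,0.123,0,0,0],[130,0.0027,0.0017,0.123,0,0,0],[255,0.0027,0.0017,0.123,0,0,0],[255,0.0027,0.0017,0.123,0,0,0],[255,0.0027,0.0017,0.123,0,0,0],[255,0.0027,0.0017,0.123,0,0,0],[255,0.0027,0.0017,0.08,0,0,0],[255,0.0027,0.0017,0.02,0,0,0],[255,0.0027,0.0017,0.0,0,0,0]]
  ],
  "newtons": 40
}}

```text
clock: 7.68
tcp_pos: [0.559, -0.2098, 0.1967]
orientation: [0.004, 0.191, 0.982, -0.001]
wrist_force: [-0.0, -0.8, -2.9]
finger_gap: 0.0187
grip_force: 39.8
```

Emit:
{"method": "drive_tool", "body": {
  "deltas": [
    [[255,0.017,0.06,0,0,0,-5],[255,0.034,0.118,0,0,0,-10],[255,0.051,0.177,0,0,0,-15],[255,0.068,0.236,0,0,0,-20],[255,0.085,0.295,0,0,0,-25.8],[255,0.102,0.354,0,0,0,-25.8],[255,0.12,0.413,0,0,0,-25.8],[255,0.138,0.4745,0,0,0,-25.8],[255,0.138,0.4745,0,0,0,-25.8],[255,0.138,0.4745,0,0,0,-25.8]]
  ]
}}

```text
clock: 8.93
tcp_pos: [0.6066, 0.283, 0.1914]
orientation: [0.0, -0.034, 0.999, -0.0]
wrist_force: [-0.5, -1.2, -1.3]
finger_gap: 0.0184
grip_force: 39.9
```

Run:
```python
from h import *
s=get_state(); print(s["tcp_pos"].round(4),s["finger_gap"],s["grip_force"],s["joint_pos"].round(2))
im,d,c,P=cloud("wrist"); save(im,"w4"); np.savez("w4",P=P,im=im)
```

```text
[0.6066 0.283  0.1914] 0.018436819788992587 39.89251434803009 [ 0.32  0.51  0.25  1.31 -0.    0.25]
```

View pics/w4.png

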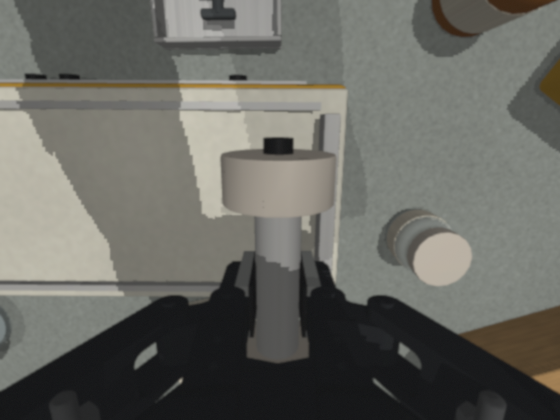

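Run:
```python
from h import *
P=np.load("w4.npz")["P"].reshape(-1,3)
th=np.radians(3.7);R=np.array([[np.cos(th),np.sin(th)],[-np.sin(th),np.cos(th)]])
L=np.c_[(P[:,:2]-[.6148,.1535])@R.T,P[:,2]]*1000
def fit(n,k,ax):
    A=L[k]; p=np.polyfit(A[:,1-ax],A[:,ax],1)
    print(n,k.sum(),"med",np.median(A,0).round(1),"slope deg",np.degrees(np.arctan(p[0])).round(2), "pct",np.percentile(A[:,ax],[2,98]).round(1))
x,y,z=L.T
fit("rim-",(abs(x+81)<8)&(abs(y)<120)&(z>65.5)&(z<71),0)
fit("rim+",(abs(x-81)<8)&(abs(y)<120)&(z>65.5)&(z<71),0)
fit("stoptop",(abs(y-168)<15)&(x>-75)&(x<-10)&(z>86)&(z<94),1)
fit("stopface",(abs(y-160)<8)&(x>-75)&(x<-10)&(z>66)&(z<84),1)
fit("plat",(abs(y)<100)&(abs(x)<60)&(z>50)&(z<70),1)
e=(abs(y)<100)&(z>50)&(z<64)&(x<-85)&(x>-110); fit("edge-",e,0)
```

```text
rim- 2124 med [-81.5  15.1  67.4] slope deg 0.32 pct [-84.5 -78.6]
rim+ 1414 med [ 79.7 -20.7  67.3] slope deg 0.17 pct [76.7 83.2]
stoptop 727 med [-59.5 171.   89.4] slope deg 5.84 pct [164.4 176.1]
stopface 110 med [-61.3 164.4  75.6] slope deg -0.35 pct [164.2 164.6]
plat 28345 med [-3.9 -4.3 59.4] slope deg 2.14 pct [-96.2  91.8]
edge- 3246 med [-90.4   1.3  59.3] slope deg 0.22 pct [-95.7 -85.6]
```

Emit:
{"method": "drive_tool", "body": {
  "deltas": [
    [[255,0.0005,0.0032,0.06,0,0,0.4],[255,0.0005,0.0032,0.115,0,0,0.4],[255,0.0005,0.0032,0.122,0,0,0.4],[255,0.0005,0.0032,0.1245,0,0,0.4],[255,0.0005,0.0032,0.1245,0,0,0.4],[171,0.0005,0.0032,0.1245,0,0,0.4],[171,0.0005,0.0032,0.1245,0,0,0.4],[171,0.0005,0.0032,0.1245,0,0,0.4],[171,0.0005,0.0032,0.1,0,0,0.4],[171,0.0005,0.0032,0.05,0,0,0.4],[171,0.0005,0.0032,0.0,0,0,0.4]]
  ]
}}

```text
clock: 10.35
tcp_pos: [0.6057, 0.2861, 0.1924]
orientation: [-0.0, -0.03, 1.0, -0.0]
wrist_force: [0.7, -0.1, -0.2]
finger_gap: 0.0278
grip_force: 0.0
```

Emit:
{"method": "drive_tool", "body": {
  "deltas": [
    [[130,0.01,-0.055,0,0,0,2.5],[130,0.02,-0.11,0,0,0,5],[130,0.03,-0.165,0,0,0,8],[130,0.04,-0.22,0,0,0,10.5],[130,0.05,-0.275,0,0,0,13],[130,0.06,-0.33,0,0,0,15.5],[130,0.07,-0.385,0,0,0,18],[130,0.08,-0.44,0,0,0,21],[130,0.095,-0.495,0,0,0,25.6],[130,0.102,-0.5395,0,0,0,25.6],[130,0.102,-0.5395,0,0,0,25.6]]
  ]
}}

```text
clock: 11.72
tcp_pos: [0.5359, -0.2618, 0.1912]
orientation: [0.0, 0.195, 0.981, -0.0]
wrist_force: [0.3, -0.4, 1.2]
finger_gap: 0.0421
grip_force: 0.0
```

```bash
python3 rackm.py
python3 - <<'E'
from h import *
plan(.5365,-.2586,.068,-22.2)
im,d,c,P=cloud("scene"); P=P.reshape(-1,3)
th=np.radians(3.45);R=np.array([[np.cos(th),np.sin(th)],[-np.sin(th),np.cos(th)]])
L=np.c_[(P[:,:2]-[.6148,.1535])@R.T,P[:,2]]*1000
A=L[(L[:,2]>92)&(L[:,2]<112)&(abs(L[:,0])<70)&(L[:,1]>60)&(L[:,1]<155)]
print("platform col",len(A),cv2.minAreaRect(A[:,:2].astype(np.float32)),np.median(A,0))
E
```

```text
[ 0.53585246 -0.26180437  0.19121698] [-0.59  0.37  0.02  1.23 -0.   -0.2 ] 0.042105668270969156
108 none 0
54 2620 [ 539.8 -260.1] [ 37.5 110.3] 68.5 line ang -21.4 z 0.1079
0 1753 [ 515.2 -309.3] [ 37.6 109.6] 67.6 line ang -28.7 z 0.1079
-54 none 0
-108 2616 [ 480.1 -410.9] [ 39.1 110.7] 69.2 line ang -21.1 z 0.1079
t 11.78 tcp [ 0.5359 -0.2598  0.1912] q6 -0.2 delta [-1.000e-04  1.300e-03  1.232e-01] rot [ 0.02  0.   -0.15]
platform col 341 ((0.8277359008789062, 132.0724639892578), (40.73380661010742, 111.91226959228516), 88.77562713623047) [  4.44934238 131.76679961  99.54989644]
```

Emit:
{"method": "drive_tool", "body": {
  "deltas": [
    [[130,-0.0037,0.0012,0.06,0,0,0],[130,-0.0037,0.0012,0.115,0,0,0],[130,-0.0037,0.0012,0.123,0,0,0],[130,-0.0037,0.0012,0.123,0,0,0],[255,-0.0037,0.0012,0.123,0,0,0],[255,-0.0037,0.0012,0.123,0,0,0],[255,-0.0037,0.0012,0.123,0,0,0],[255,-0.0037,0.0012,0.123,0,0,0],[255,-0.0037,0.0012,0.08,0,0,0],[255,-0.0037,0.0012,0.02,0,0,0],[255,-0.0037,0.0012,0.0,0,0,0]]
  ],
  "newtons": 40
}}

```text
clock: 13.2
tcp_pos: [0.5419, -0.2601, 0.1967]
orientation: [0.004, 0.193, 0.981, -0.001]
wrist_force: [-0.5, -0.1, -1.8]
finger_gap: 0.0181
grip_force: 39.6
```

Emit:
{"method": "drive_tool", "body": {
  "deltas": [
    [[255,0.015,0.06,0,0,0,-5],[255,0.03,0.12,0,0,0,-10],[255,0.045,0.18,0,0,0,-15],[255,0.06,0.24,0,0,0,-20],[255,0.075,0.3,0,0,0,-25.8],[255,0.09,0.36,0,0,0,-25.8],[255,0.105,0.42,0,0,0,-25.8],[255,0.1248,0.4804,0,0,0,-25.8],[255,0.1248,0.4854,0,0,0,-25.8],[255,0.1248,0.4854,0,0,0,-25.8],[255,0.1248,0.4854,0,0,0,-25.8]]
  ]
}}

```text
clock: 14.58
tcp_pos: [0.608, 0.2363, 0.1916]
orientation: [0.0, -0.031, 1.0, -0.0]
wrist_force: [0.7, 0.3, -1.7]
finger_gap: 0.0185
grip_force: 39.7
```

Run:
```python
from h import *
plan(.6088,.2363,.0665,3.45)
```

```text
t 14.57 tcp [0.608  0.2363 0.1916] q6 0.19 delta [-0.0007  0.      0.1251] rot [-0.02  0.    0.05]
```

Emit:
{"method": "drive_tool", "body": {
  "deltas": [
    [[255,-0.0007,0,0.06,0,0,0],[255,-0.0007,0,0.115,0,0,0],[255,-0.0007,0,0.122,0,0,0],[255,-0.0007,0,0.1245,0,0,0],[255,-0.0007,0,0.1245,0,0,0],[255,-0.0007,0.003,0.1245,0,0,0],[255,-0.0007,0.006,0.1245,0,0,0],[255,-0.0007,0.008,0.1245,0,0,0],[255,-0.0007,0.008,0.1245,0,0,0]]
  ]
}}

```text
clock: 15.7
tcp_pos: [0.6089, 0.246, 0.0675]
orientation: [0.001, -0.032, 1.0, -0.0]
wrist_force: [0.1, -2.2, 4.6]
finger_gap: 0.0188
grip_force: 41.9
```

Emit:
{"method": "drive_tool", "body": {
  "deltas": [
    [[255,0,0.001,0,0,0,0],[255,0,0.002,0,0,0,0],[255,0,0.002,0,0,0,0]]
  ]
}}

```text
clock: 16.08
tcp_pos: [0.6087, 0.2475, 0.0675]
orientation: [0.001, -0.031, 1.0, -0.0]
wrist_force: [1.2, -3.5, 5.6]
finger_gap: 0.0187
grip_force: 42.1
```

Emit:
{"method": "drive_tool", "body": {
  "deltas": [
    [[255,0,0.001,0,0,0,0],[255,0,0.0015,0,0,0,0],[255,0,0.0015,0,0,0,0]]
  ]
}}

```text
clock: 16.45
tcp_pos: [0.6086, 0.248, 0.0675]
orientation: [0.001, -0.031, 1.0, -0.001]
wrist_force: [1.1, -6.4, 6.0]
finger_gap: 0.0186
grip_force: 42.2
```

Emit:
{"method": "drive_tool", "body": {
  "deltas": [
    [[255,0,0.001,0,0,0,0],[255,0,0.0015,0,0,0,0],[255,0,0.0015,0,0,0,0]]
  ]
}}

```text
clock: 16.82
tcp_pos: [0.6086, 0.2481, 0.0675]
orientation: [0.001, -0.03, 1.0, -0.002]
wrist_force: [0.5, -10.1, 6.3]
finger_gap: 0.0186
grip_force: 42.3
```

```bash
cat > plat.py <<'E'
from h import *
def L_(P):
    th=np.radians(3.45);R=np.array([[np.cos(th),np.sin(th)],[-np.sin(th),np.cos(th)]])
    P=P.reshape(-1,3); return np.c_[(P[:,:2]-[.6148,.1535])@R.T,P[:,2]]*1000
def row(name,ys):
    im,d,c,P=cloud(name); L=L_(P)
    for y in ys:
        A=L[(L[:,2]>99)&(L[:,2]<112)&(abs(L[:,0])<62)&(abs(L[:,1]-y)<22)]
        if len(A)<20: print(name,y,len(A)); continue
        r=cv2.minAreaRect(A[:,:2].astype(np.float32)); f=np.polyfit(A[:,0],A[:,1],1)
        print(name,y,len(A),"c",np.round(r[0],1),"s",np.round(r[1],1),round(r[2],1),"med y",np.median(A[:,1]).round(1),"tilt",np.degrees(f[0]).round(1))
E
python3 - <<'E'
from plat import *
s=get_state(); print(s["tcp_pos"].round(4), L_(np.array([s["tcp_pos"]])).round(1),s["wrist_force"])
row("scene",(137,91)); row("wrist",(137,91))
E
```

```text
[0.6086 0.2481 0.0675] [[-0.5 94.8 67.5]] [  0.52072765 -10.09477135   6.26879024]
scene 137 100 c [  2.8 136.2] s [107.8  39.1] 1.7 med y 139.2 tilt -2.2
scene 91 139 c [25.9 94. ] s [65.6 39.4] 10.4 med y 94.8 tilt -1.0
wrist 137 5326 c [-10.8 133.5] s [37.6 96.6] 80.9 med y 138.2 tilt -9.2
wrist 91 6515 c [-23.8  93.7] s [41.7 70.6] 78.0 med y 94.8 tilt -1.7
```

Emit:
{"method": "drive_tool", "body": {
  "deltas": [
    [[255,0,-0.002,0,0,0,0],[255,0,-0.0025,0,0,0,0],[171,0,-0.0025,0,0,0,0],[171,0,-0.0025,0,0,0,0],[171,0,-0.0025,0,0,0,0],[171,0,-0.0025,-0.04,0,0,0],[171,0,-0.0025,-0.09,0,0,0],[171,0,-0.0025,-0.125,0,0,0],[171,0,-0.0025,-0.125,0,0,0]]
  ]
}}

```text
clock: 18.05
tcp_pos: [0.6099, 0.2491, 0.1956]
orientation: [0.003, -0.032, 0.999, 0.001]
wrist_force: [0.4, 0.5, -0.5]
finger_gap: 0.028
grip_force: 0.0
```

Run:
```python
from plat import *
row("scene",(140,94)); row("wrist",(140,94))
plan(.5152,-.3093,.19,-22.2)
```

```text
scene 140 179 c [  1.1 141.6] s [110.3  32.5] 0.5 med y 141.0 tilt -0.6
scene 94 190 c [ 0.7 95. ] s [111.9  35.5] 1.0 med y 94.1 tilt -0.6
wrist 140 1551 c [ -1.3 141.5] s [110.   33.2] 1.1 med y 142.6 tilt 5.0
wrist 94 2144 c [-1.5 94.8] s [110.2  33.7] 0.1 med y 94.9 tilt -0.0
t 18.15 tcp [0.6079 0.2485 0.1916] q6 0.2 delta [ 0.1277 -0.5508  0.0015] rot [1.000e-02 1.000e-02 2.581e+01]
```

Emit:
{"method": "drive_tool", "body": {
  "deltas": [
    [[130,0.012,-0.055,0,0,0,2.5],[130,0.024,-0.11,0,0,0,5],[130,0.036,-0.165,0,0,0,8],[130,0.048,-0.22,0,0,0,10.5],[130,0.06,-0.275,0,0,0,13],[130,0.072,-0.33,0,0,0,15.5],[130,0.084,-0.385,0,0,0,18],[130,0.096,-0.44,0,0,0,21],[130,0.11,-0.495,0,0,0,25.8],[130,0.1277,-0.5508,0.0015,0,0,25.8],[130,0.1277,-0.5508,0.0015,0,0,25.8],[130,0.1277,-0.5508,0.0015,0,0,25.8]]
  ]
}}

```text
clock: 19.65
tcp_pos: [0.5142, -0.3088, 0.1885]
orientation: [-0.001, 0.193, 0.981, 0.001]
wrist_force: [-0.6, 0.9, -0.1]
finger_gap: 0.0417
grip_force: 0.0
```

Emit:
{"method": "drive_tool", "body": {
  "deltas": [
    [[130,0,0,0.06,0,0,0],[130,0,0,0.115,0,0,0],[130,0,0,0.122,0,0,0],[130,0,0,0.122,0,0,0],[255,0,0,0.122,0,0,0],[255,0,0,0.122,0,0,0],[255,0,0,0.122,0,0,0],[255,0,0,0.122,0,0,0],[255,0,0,0.08,0,0,0],[255,0,0,0.02,0,0,0],[255,0,0,0.0,0,0,0]]
  ],
  "newtons": 40
}}

```text
clock: 21.02
tcp_pos: [0.5168, -0.3108, 0.1955]
orientation: [0.003, 0.193, 0.981, -0.002]
wrist_force: [-0.1, -0.3, -2.3]
finger_gap: 0.0183
grip_force: 39.8
```

Emit:
{"method": "drive_tool", "body": {
  "deltas": [
    [[255,0.012,0.06,0,0,0,-5],[255,0.024,0.12,0,0,0,-10],[255,0.036,0.18,0,0,0,-15],[255,0.048,0.24,0,0,0,-20],[255,0.06,0.3,0,0,0,-25.7],[255,0.072,0.36,0,0,0,-25.7],[255,0.084,0.42,0,0,0,-25.7],[255,0.098,0.48,0,0,0,-25.7],[255,0.1024,0.5056,0,0,0,-25.7],[255,0.1024,0.5056,0,0,0,-25.7],[255,0.1024,0.5056,0,0,0,-25.7]]
  ]
}}

```text
clock: 22.4
tcp_pos: [0.6112, 0.1968, 0.1906]
orientation: [0.0, -0.03, 1.0, -0.0]
wrist_force: [-0.0, 0.4, -2.2]
finger_gap: 0.0185
grip_force: 39.9
```

Run:
```python
from h import *
plan(.6114,.1974,.0665,3.45)
```

```text
t 22.4 tcp [0.6112 0.1968 0.1906] q6 0.13 delta [-0.0002  0.0006  0.1241] rot [-0.03  0.    0.04]
```

Emit:
{"method": "drive_tool", "body": {
  "deltas": [
    [[255,0,-0.0005,0.06,0,0,0],[255,0,-0.0005,0.115,0,0,0],[255,0,-0.0005,0.122,0,0,0],[255,0,-0.0005,0.1238,0,0,0],[255,0,-0.0005,0.1238,0,0,0],[255,0,0.002,0.1238,0,0,0],[255,0,0.004,0.1238,0,0,0],[255,0,0.006,0.1238,0,0,0],[255,0,0.007,0.1238,0,0,0],[255,0,0.007,0.1238,0,0,0]]
  ]
}}

```text
clock: 23.65
tcp_pos: [0.6117, 0.2023, 0.0671]
orientation: [0.001, -0.03, 1.0, -0.002]
wrist_force: [0.2, -9.0, 2.4]
finger_gap: 0.0185
grip_force: 42.6
```

Run:
```python
from plat import *
s=get_state(); print(L_(np.array([s["tcp_pos"]])).round(1))
row("scene",(140,94,48))
```

```text
[[-0.2 48.9 67.1]]
scene 140 175 c [  0.9 141.6] s [111.4  32.9] 0.7 med y 141.4 tilt -0.3
scene 94 116 c [ 1.9 90.9] s [109.2  36.2] 2.9 med y 95.0 tilt -2.9
scene 48 119 c [24.4 49.1] s [63.7 41.5] 8.1 med y 49.8 tilt -3.9
```

Emit:
{"method": "drive_tool", "body": {
  "deltas": [
    [[255,0,-0.0015,0,0,0,0],[255,0,-0.002,0,0,0,0],[171,0,-0.002,0,0,0,0],[171,0,-0.002,0,0,0,0],[171,0,-0.002,0,0,0,0],[171,0,-0.002,-0.04,0,0,0],[171,0,-0.002,-0.09,0,0,0],[171,0,-0.002,-0.124,0,0,0],[171,0,-0.002,-0.124,0,0,0]]
  ]
}}

```text
clock: 24.82
tcp_pos: [0.613, 0.2031, 0.1943]
orientation: [0.003, -0.031, 1.0, 0.001]
wrist_force: [0.0, -0.3, 0.5]
finger_gap: 0.028
grip_force: 0.0
```

Emit:
{"method": "drive_tool", "body": {
  "deltas": [
    [[130,0.015,-0.055,0,0,0,2.5],[130,0.03,-0.11,0,0,0,5],[130,0.045,-0.165,0,0,0,8],[130,0.06,-0.22,0,0,0,10.5],[130,0.075,-0.275,0,0,0,13],[130,0.09,-0.33,0,0,0,15.5],[130,0.105,-0.385,0,0,0,18],[130,0.12,-0.44,0,0,0,21],[130,0.135,-0.495,0,0,0,25.6],[130,0.15,-0.55,0.0,0,0,25.6],[130,0.168,-0.604,0.0,0,0,25.6],[130,0.168,-0.604,0.0,0,0,25.6]]
  ]
}}

```text
clock: 26.32
tcp_pos: [0.4784, -0.4142, 0.1884]
orientation: [-0.001, 0.194, 0.981, 0.0]
wrist_force: [-0.6, 0.2, -0.0]
finger_gap: 0.0418
grip_force: 0.0
```

```bash
python3 rackm.py;python3 - <<'E'
from plat import *
row("scene",(140,94,48))
plan(.4801,-.4109,.068,-22.2)
E
```

```text
[ 0.47843272 -0.41424483  0.18836418] [-0.84  0.44  0.13  1.26 -0.   -0.45] 0.041777207276579145
108 none 0
54 none 0
0 none 0
-54 none 0
-108 2673 [ 479.9 -411.7] [ 37.8 110.4] 69.0 line ang -20.8 z 0.108
scene 140 185 c [  0.9 141.5] s [ 32.9 112.8] 88.1 med y 140.4 tilt -1.3
scene 94 196 c [-0.  94.8] s [ 34.  111.6] 89.3 med y 94.2 tilt 0.1
scene 48 175 c [ 0.5 47.7] s [111.7  33.9] 0.4 med y 47.9 tilt 1.5
t 26.43 tcp [ 0.4795 -0.4106  0.1889] q6 -0.45 delta [-0.001  -0.0002  0.1209] rot [ 0.1  -0.13  0.01]
```

Emit:
{"method": "drive_tool", "body": {
  "deltas": [
    [[130,-0.0007,-0.0003,0.06,0,0,0],[130,-0.0007,-0.0003,0.115,0,0,0],[130,-0.0007,-0.0003,0.121,0,0,0],[130,-0.0007,-0.0003,0.121,0,0,0],[255,-0.0007,-0.0003,0.121,0,0,0],[255,-0.0007,-0.0003,0.121,0,0,0],[255,-0.0007,-0.0003,0.121,0,0,0],[255,-0.0007,-0.0003,0.121,0,0,0],[255,0,0,0.08,0,0,0],[255,0,0,0.02,0,0,0],[255,0,0,0.0,0,0,0]]
  ],
  "newtons": 40
}}

```text
clock: 27.8
tcp_pos: [0.4817, -0.4125, 0.196]
orientation: [0.003, 0.192, 0.981, -0.002]
wrist_force: [0.2, -1.0, -0.8]
finger_gap: 0.0189
grip_force: 39.5
```

Emit:
{"method": "drive_tool", "body": {
  "deltas": [
    [[255,0.01,0.058,0,0,0,-5],[255,0.02,0.116,0,0,0,-10],[255,0.03,0.174,0,0,0,-15],[255,0.04,0.232,0,0,0,-20],[255,0.05,0.29,0,0,0,-25.6],[255,0.06,0.348,0,0,0,-25.6],[255,0.07,0.406,0,0,0,-25.6],[255,0.08,0.464,0,0,0,-25.6],[255,0.085,0.52,0,0,0,-25.6],[255,0.0884,0.5715,0,0,0,-25.6],[255,0.0884,0.5715,0,0,0,-25.6],[255,0.0884,0.5715,0,0,0,-25.6]]
  ]
}}

```text
clock: 29.3
tcp_pos: [0.6132, 0.1518, 0.1908]
orientation: [0.0, -0.031, 1.0, -0.0]
wrist_force: [-0.6, -0.2, -0.9]
finger_gap: 0.0186
grip_force: 39.6
```

Run:
```python
from h import *
plan(.6141,.1515,.0665,3.45)
```

```text
t 29.3 tcp [0.6132 0.1518 0.1908] q6 0.05 delta [-0.0009 -0.0003  0.1243] rot [-0.03  0.    0.08]
```

Emit:
{"method": "drive_tool", "body": {
  "deltas": [
    [[255,-0.0007,-0.0003,0.06,0,0,0],[255,-0.0007,-0.0003,0.115,0,0,0],[255,-0.0007,-0.0003,0.122,0,0,0],[255,-0.0007,-0.0003,0.1238,0,0,0],[255,-0.0007,-0.0003,0.1238,0,0,0],[255,-0.0007,0.002,0.1238,0,0,0],[255,-0.0007,0.004,0.1238,0,0,0],[255,-0.0007,0.006,0.1238,0,0,0],[255,-0.0007,0.007,0.1238,0,0,0],[255,-0.0007,0.007,0.1238,0,0,0]]
  ]
}}

```text
clock: 30.55
tcp_pos: [0.6145, 0.1564, 0.0674]
orientation: [0.001, -0.03, 1.0, -0.003]
wrist_force: [0.8, -10.5, 4.0]
finger_gap: 0.0181
grip_force: 43.3
```

Emit:
{"method": "drive_tool", "body": {
  "deltas": [
    [[255,0,-0.0015,0,0,0,0],[255,0,-0.002,0,0,0,0],[171,0,-0.002,0,0,0,0],[171,0,-0.002,0,0,0,0],[171,0,-0.002,0,0,0,0],[171,0,-0.002,-0.04,0,0,0],[171,0,-0.002,-0.09,0,0,0],[171,0,-0.002,-0.124,0,0,0],[171,0,-0.002,-0.124,0,0,0]]
  ]
}}

```text
clock: 31.68
tcp_pos: [0.6157, 0.1577, 0.1944]
orientation: [0.003, -0.031, 1.0, 0.001]
wrist_force: [-0.3, 0.2, -0.4]
finger_gap: 0.0281
grip_force: 0.0
```

Run:
```python
from plat import *
row("scene",(140,94,48,2))
im,d,c,P=cloud("side"); np.savez("side",im=im,d=d,P=P)
A=P.reshape(-1,3); k=(abs(A[:,0]-.43)<.09)&(abs(A[:,1]+.037)<.09)
for n,z0,z1 in(("handle",.08,.11),("all",.012,.11),("slopetop",.031,.042)):
    B=A[k&(A[:,2]>z0)&(A[:,2]<z1)]; print(n,len(B),np.median(B,0).round(4),cv2.minAreaRect(B[:,:2].astype(np.float32)*1000))
plan(.43,-.06,.19,-17+90)
plan(.43,-.06,.19,-17-90)
```

```text
scene 140 178 c [  0.7 140. ] s [ 34.5 111.5] 90.0 med y 140.9 tilt -0.8
scene 94 189 c [ 0.5 93.6] s [ 35.4 111.8] 89.7 med y 94.1 tilt -0.4
scene 48 180 c [ 1.2 47.6] s [ 34.4 109.6] 89.1 med y 47.6 tilt 0.5
scene 2 182 c [2.  2.2] s [112.3  33. ] 0.2 med y 1.6 tilt 0.1
handle 132 [ 0.4104 -0.0708  0.0907] ((453.8396911621094, -69.18334197998047), (34.22483444213867, 124.92579650878906), 83.09200286865234)
all 716 [ 0.4023 -0.067   0.0319] ((453.89495849609375, -43.18433380126953), (202.0142059326172, 111.65569305419922), 27.598918914794922)
slopetop 139 [ 0.4017 -0.0453  0.036 ] ((454.4064025878906, -22.178680419921875), (182.0607452392578, 73.65145874023438), 27.96152114868164)
t 31.77 tcp [0.6137 0.1573 0.1905] q6 0.06 delta [ 0.1967 -0.2056  0.0004] rot [ 0.000e+00  2.000e-02 -6.948e+01]
t 31.77 tcp [0.6137 0.1573 0.1905] q6 0.06 delta [ 0.1967 -0.2056  0.0004] rot [ 2.0000e-02 -0.0000e+00  1.1052e+02]
```

Emit:
{"method": "drive_tool", "body": {
  "deltas": [
    [[60,0.04,-0.04,0,0,0,-10.5],[0,0.08,-0.08,0,0,0,-21],[0,0.12,-0.12,0,0,0,-31.5],[0,0.16,-0.16,0,0,0,-42],[0,0.2,-0.2,0,0,0,-52.5],[0,0.217,-0.2145,0,0,0,-63],[0,0.217,-0.2145,0,0,0,-69.5],[0,0.217,-0.2145,0,0,0,-69.5],[0,0.217,-0.2145,0,0,0,-69.5],[0,0.217,-0.2145,0,0,0,-69.5]]
  ]
}}

```text
clock: 33.02
tcp_pos: [0.4103, -0.0699, 0.1903]
orientation: [-0.0, -0.595, 0.804, 0.0]
wrist_force: [0.4, -0.1, 0.1]
finger_gap: 0.0855
grip_force: 0.0
```

Run:
```python
from h import *
im,d,c,P=cloud("wrist"); save(im,"w5")
A=P.reshape(-1,3); I=im.reshape(-1,3).max(1); k=(abs(A[:,0]-.41)<.11)&(abs(A[:,1]+.07)<.11)&(I<75)
for n,z0,z1 in(("handle",.084,.1),("all",.01,.1),("base",.006,.03),("slopetop",.033,.042)):
    B=A[k&(A[:,2]>z0)&(A[:,2]<z1)]; print(n,len(B),np.median(B,0).round(4),cv2.minAreaRect(B[:,:2].astype(np.float32)*1000)) if len(B)>5 else 0
plan(.41,-.07,.043,73)
```

```text
handle 1109 [ 0.4066 -0.0632  0.0913] ((451.8406982421875, -66.87516784667969), (29.65924072265625, 117.98863983154297), 83.49353790283203)
all 5759 [ 0.4117 -0.0669  0.0323] ((454.3968200683594, -82.81365203857422), (97.5907974243164, 208.739013671875), 52.0145149230957)
base 2947 [ 0.4187 -0.0681  0.0233] ((443.5560302734375, -91.58729553222656), (70.43191528320312, 198.1260528564453), 52.00930404663086)
slopetop 998 [ 0.4269 -0.0492  0.0362] ((450.1271667480469, -86.75728607177734), (60.97496795654297, 202.977294921875), 44.702476501464844)
t 33.08 tcp [ 0.4104 -0.07    0.1904] q6 -1.64 delta [0.0002 0.0003 0.1474] rot [ 0.03  0.01 -0.  ]
```

View pics/w5.png

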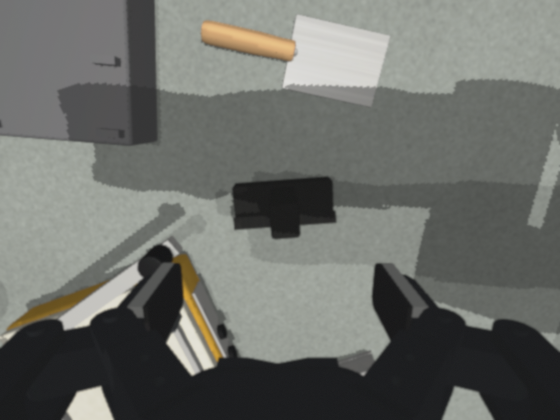

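```bash
cat > chock.py <<'E'
from h import *
def chock(c0,c1,r0,r1,zb=0,out=True):
    im,d,c,P=cloud("wrist"); A=P[r0:r1,c0:c1].reshape(-1,3)
    for n,z0,z1 in(("handle",.084,.1),("all",.012,.1),("top",.034,.041)):
        B=A[(A[:,2]>z0+zb)&(A[:,2]<z1+zb)]
        if len(B)>5: r=cv2.minAreaRect(B[:,:2].astype(np.float32)*1000); print(n,len(B),np.median(B,0).round(4),np.round(r[0],1),np.round(r[1],1),round(r[2],1))
E
python3 -c "
from chock import *
chock(225,345,165,245)"
```

```text
handle 1083 [ 0.406  -0.0622  0.0912] [406.3 -60.8] [29.9 24. ] 77.1
all 4879 [ 0.4048 -0.062   0.0248] [406.6 -58.6] [ 40.3 100.3] 77.1
top 902 [ 0.4043 -0.0455  0.0362] [407.  -57.2] [37.2 99.8] 77.3
```

Run:
```python
from h import *
th=np.radians(-12.9);R=np.array([[np.cos(th),np.sin(th)],[-np.sin(th),np.cos(th)]])
for n in("scene","wrist"):
    im,d,c,P=cloud(n); P=P.reshape(-1,3); I=im.reshape(-1,3).max(1)
    L=np.c_[(P[:,:2]-[.4063,-.0608])@R.T,P[:,2]]*1000
    L=L[(abs(L[:,0])<48)&(abs(L[:,0])>16)&(abs(L[:,1])<60)]
    for z in range(6,42,5):
        B=L[(L[:,2]>z-2.5)&(L[:,2]<=z+2.5)]
        if len(B)>5: print(n,z,len(B),np.percentile(B[:,1],[2,25,50,75,98]).round(1))
```

```text
scene 6 22 [-58.8  28.   29.6  30.8  54.4]
scene 11 16 [26.6 28.1 28.7 29.6 31.3]
scene 16 21 [10.4 25.6 27.1 27.7 29.2]
scene 21 65 [-15.6  -5.    2.9  24.6  28. ]
scene 26 43 [-12.6  -2.7   3.8  23.9  26.6]
scene 31 34 [ 5.9 11.2 21.9 23.5 24.8]
scene 36 55 [10.5 13.8 16.5 20.2 22.6]
wrist 6 56 [-17.9 -17.7 -17.6 -17.5 -17.3]
wrist 11 57 [-17.8 -17.7 -17.6 -17.5 -17.3]
wrist 16 57 [-17.8 -17.7 -17.6 -17.5 -17.4]
wrist 21 1086 [-17.7 -12.1  -3.3   5.2  13.1]
wrist 26 940 [-16.1  -9.4  -2.4   5.4  12.8]
wrist 31 16 [11.  11.3 11.5 11.9 12.5]
wrist 36 782 [10.8 13.5 16.3 19.1 22. ]
wrist 41 17 [17.3 20.3 20.8 21.3 21.8]
```

Emit:
{"method": "drive_tool", "body": {
  "deltas": [
    [[0,-0.0076,0.0066,0.05,0,0,-4.1],[0,-0.0076,0.0066,0.1,0,0,-4.1],[0,-0.0076,0.0066,0.135,0,0,-4.1],[0,-0.0076,0.0066,0.14,0,0,-4.1],[255,-0.0076,0.0066,0.14,0,0,-4.1],[255,-0.0076,0.0066,0.14,0,0,-4.1],[255,-0.0076,0.0066,0.14,0,0,-4.1],[255,-0.0076,0.0066,0.14,0,0,-4.1],[255,-0.0076,0.0066,0.14,0,0,-4.1],[255,-0.0076,0.0066,0.08,0,0,-4.1],[255,-0.0076,0.0066,0.02,0,0,-4.1],[255,-0.0076,0.0066,-0.02,0,0,-4.1]]
  ],
  "newtons": 60
}}

```text
clock: 34.72
tcp_pos: [0.4064, -0.0612, 0.2132]
orientation: [0.001, -0.623, 0.782, -0.001]
wrist_force: [0.8, -0.3, -5.6]
finger_gap: 0.0233
grip_force: 62.4
```

Emit:
{"method": "drive_tool", "body": {
  "deltas": [
    [[255,0,0,0,0,0,0],[255,-0.045,-0.037,0,0,0,-5],[255,-0.09,-0.074,0,0,0,-10],[255,-0.135,-0.111,0,0,0,-16.4],[255,-0.18,-0.148,0,0,0,-16.4],[255,-0.2053,-0.1693,0,0,0,-16.4],[255,-0.2053,-0.1693,0.0,0,0,-16.4],[255,-0.2053,-0.1693,0.0,0,0,-16.4]]
  ]
}}

```text
clock: 35.72
tcp_pos: [0.6154, 0.101, 0.2082]
orientation: [0.002, 0.728, -0.685, -0.002]
wrist_force: [-1.0, -0.6, -4.2]
finger_gap: 0.0233
grip_force: 62.6
```

Run:
```python
from plat import *
plan(.6171,.1016,.111,93.45)
im,d,c,P=cloud("wrist"); save(im,"w6")
L=L_(P)
B=L[(abs(L[:,0])<45)&(abs(L[:,0])>16)&(abs(L[:,1]+50)<60)&(L[:,2]>120)&(L[:,2]<185)]
print(len(B),cv2.minAreaRect(B[:,:2].astype(np.float32)),np.percentile(B[:,2],[2,98]))
```

```text
t 35.73 tcp [0.6154 0.101  0.2082] q6 -1.6 delta [-0.0005 -0.0022  0.0972] rot [ 0.27 -0.01  0.06]
5637 ((-0.027736663818359375, -54.89691162109375), (89.983154296875, 32.48041915893555), 0.18117937445640564) [160.70368451 181.2582354 ]
```

View pics/w6.png

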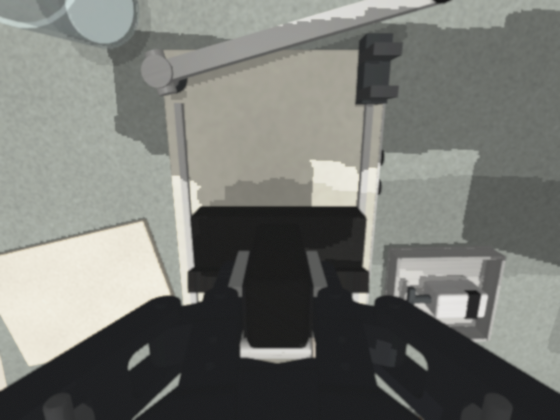

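Emit:
{"method": "drive_tool", "body": {
  "deltas": [
    [[255,0,-0.002,0.05,0,0,0],[255,0,-0.002,0.09,0,0,0],[255,0,-0.002,0.095,0,0,0],[255,0,-0.002,0.097,0,0,0],[255,0,-0.002,0.097,0,0,0]]
  ]
}}

```text
clock: 36.4
tcp_pos: [0.6199, 0.1011, 0.1156]
orientation: [-0.001, 0.728, -0.685, 0.001]
wrist_force: [0.2, 0.0, -3.1]
finger_gap: 0.0232
grip_force: 62.6
```

Emit:
{"method": "drive_tool", "body": {
  "deltas": [
    [[255,0,0,0.001,0,0,0],[255,0,0,0.002,0,0,0],[255,0,0,0.002,0,0,0]]
  ]
}}

```text
clock: 36.78
tcp_pos: [0.6194, 0.1014, 0.1123]
orientation: [-0.0, 0.728, -0.685, 0.0]
wrist_force: [0.3, -0.3, -1.6]
finger_gap: 0.0233
grip_force: 62.8
```

Run:
```python
from plat import *
plan(.6171,.1016,.11,93.45)
s=get_state(); print(L_(np.array([s["tcp_pos"]])).round(1))
```

```text
t 36.77 tcp [0.6194 0.1014 0.1123] q6 -1.6 delta [-0.0004  0.0023  0.0023] rot [-0.06 -0.    0.05]
[[  1.5 -52.3 112.3]]
```

Emit:
{"method": "drive_tool", "body": {
  "deltas": [
    [[255,0,0.002,0.001,0,0,0],[255,0,0.002,0.002,0,0,0],[255,-0.0015,0.002,0.002,0,0,0],[255,-0.003,0.002,0.002,0,0,0],[255,-0.0045,0.002,0.002,0,0,0],[255,-0.0055,0.002,0.002,0,0,0],[255,-0.0055,0.002,0.002,0,0,0]]
  ]
}}

```text
clock: 37.65
tcp_pos: [0.6186, 0.1047, 0.1122]
orientation: [-0.0, 0.728, -0.686, 0.003]
wrist_force: [1.0, -6.2, 8.6]
finger_gap: 0.0233
grip_force: 64.4
```

Run:
```python
from plat import *
s=get_state(); print(L_(np.array([s["tcp_pos"]])).round(1))
row("scene",(140,94,48,2))
im,d,c,P=cloud("scene"); save(cv2.resize(im[220:330,235:405],None,fx=4,fy=4,interpolation=cv2.INTER_CUBIC),"s2")
```

```text
[[  0.9 -48.9 112.2]]
scene 140 180 c [  1.2 141.7] s [111.3  32.8] 0.9 med y 141.2 tilt -0.8
scene 94 189 c [ 0.8 94.8] s [109.   31.6] 0.1 med y 94.1 tilt -0.6
scene 48 182 c [ 0.7 48.4] s [111.6  32.5] 1.1 med y 47.8 tilt 0.5
scene 2 175 c [1.1 0.6] s [111.7  33.5] 0.8 med y 1.4 tilt -0.1
```

View pics/s2.png

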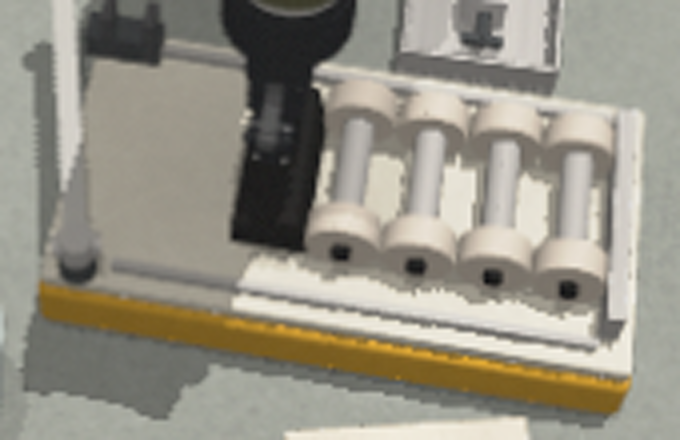

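Emit:
{"method": "drive_tool", "body": {
  "deltas": [
    [[255,-0.001,0,-0.0005,0,0,0],[255,-0.002,0,-0.0005,0,0,0],[255,-0.002,0,-0.0005,0,0,0]]
  ]
}}

```text
clock: 38.12
tcp_pos: [0.6181, 0.1071, 0.1122]
orientation: [-0.0, 0.728, -0.686, 0.003]
wrist_force: [0.5, -5.7, 6.6]
finger_gap: 0.0233
grip_force: 64.3
```

Emit:
{"method": "drive_tool", "body": {
  "deltas": [
    [[255,-0.001,0,0,0,0,0],[255,-0.002,0,0,0,0,0],[255,-0.002,0,0,0,0,0]]
  ]
}}

```text
clock: 38.5
tcp_pos: [0.6181, 0.1077, 0.1123]
orientation: [0.001, 0.728, -0.686, 0.004]
wrist_force: [0.5, -10.2, 7.3]
finger_gap: 0.0234
grip_force: 64.3
```

Run:
```python
from plat import *
s=get_state(); print(L_(np.array([s["tcp_pos"]])).round(1))
row("scene",(140,94,48,2))
```

```text
[[  0.6 -45.9 112.3]]
scene 140 178 c [  1.6 140.1] s [ 31.8 111.3] 89.0 med y 139.3 tilt -0.5
scene 94 191 c [-0.  96.8] s [ 35.7 112.1] 87.0 med y 94.3 tilt -0.8
scene 48 176 c [ 0.6 48. ] s [109.6  35.3] 1.2 med y 47.9 tilt 0.1
scene 2 182 c [0.6 3.1] s [113.6  31.4] 0.2 med y 2.5 tilt -0.2
```

Emit:
{"method": "drive_tool", "body": {
  "deltas": [
    [[255,0.0015,0,0,0,0,0],[255,0.0015,0,0,0,0,0],[120,0.0015,0,0,0,0,0],[120,0.0015,0,0,0,0,0],[120,0.0015,0,0,0,0,0],[120,0.0015,0,-0.05,0,0,0],[120,0.0015,0,-0.1,0,0,0],[120,0.0015,0,-0.11,0,0,0],[120,0.0015,0,-0.11,0,0,0]]
  ]
}}

```text
clock: 39.67
tcp_pos: [0.6168, 0.1094, 0.2205]
orientation: [-0.0, 0.728, -0.685, 0.0]
wrist_force: [0.1, -0.7, -1.0]
finger_gap: 0.0452
grip_force: 0.0
```

Run:
```python
from plat import *
row("scene",(140,94,48,2))
im,d,c,P=cloud("wrist");save(im,"w7"); L=L_(P)
B=L[(abs(L[:,0])<60)&(abs(L[:,1]+45)<40)&(L[:,2]>146)&(L[:,2]<158)]; print("handle",len(B),[np.round(v,1) for v in cv2.minAreaRect(B[:,:2].astype(np.float32))])
B=L[(abs(L[:,0])<60)&(abs(L[:,0])>18)&(L[:,1]<-15)&(abs(L[:,1]+45)<40)&(L[:,2]>70)&(L[:,2]<100)]; print("base",len(B),[np.round(v,1) for v in cv2.minAreaRect(B[:,:2].astype(np.float32))])
im,d,c,P=cloud("scene");A=P.reshape(-1,3)
B=A[(abs(A[:,0]-.512)<.03)&(abs(A[:,1]+.066)<.03)&(A[:,2]>.11)&(A[:,2]<.13)]; print("knob",len(B),B.mean(0) if len(B) else 0,cv2.minAreaRect(B[:,:2].astype(np.float32)*1000) if len(B)>3 else 0)
im,d,c,P=cloud("side");A=P.reshape(-1,3)
B=A[(abs(A[:,0]-.512)<.03)&(abs(A[:,1]+.066)<.03)&(A[:,2]>.11)&(A[:,2]<.13)]; print("knob",len(B),B.mean(0) if len(B) else 0,cv2.minAreaRect(B[:,:2].astype(np.float32)*1000) if len(B)>3 else 0)
plan(.51,-.066,.18,93.45)
```

```text
scene 140 173 c [  1.1 139.2] s [ 30.9 111.8] 89.9 med y 139.6 tilt -0.4
scene 94 192 c [ 0.6 94. ] s [ 35.8 109.6] 88.7 med y 94.0 tilt -0.0
scene 48 177 c [ 0.6 49.7] s [ 32.4 109.4] 89.9 med y 48.4 tilt 0.2
scene 2 178 c [1.5 2.9] s [ 32.6 111.9] 89.2 med y 2.9 tilt 0.2
handle 1426 [array([ -0.2, -47.3]), array([24.1, 29.4]), np.float64(0.5)]
base 4083 [array([ -1.7, -40. ]), array([109.7,  49.9]), np.float64(0.0)]
knob 48 [ 0.51381477 -0.06403634  0.11751687] ((512.0938720703125, -64.59428405761719), (18.446922302246094, 18.290077209472656), 61.0869255065918)
knob 37 [ 0.50635274 -0.06895229  0.11785301] ((507.72064208984375, -67.42703247070312), (21.07056999206543, 15.107650756835938), 51.7020378112793)
t 39.88 tcp [0.6155 0.1092 0.2181] q6 -1.58 delta [0.1684 0.1159 0.0385] rot [0.2  0.   0.05]
```

View pics/w7.png

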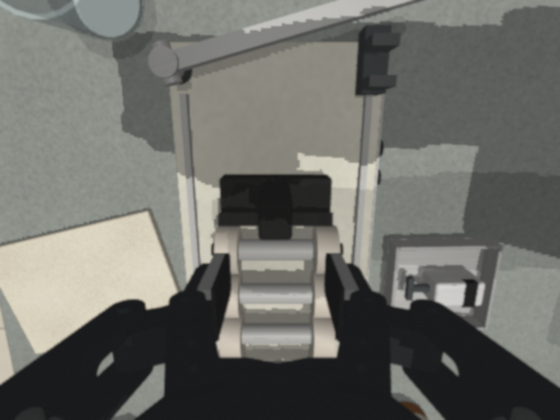

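Emit:
{"method": "drive_tool", "body": {
  "deltas": [
    [[76,0.03,0.02,0.018,0,0,10.5],[76,0.06,0.04,0.018,0,0,21],[76,0.09,0.06,0.018,0,0,31.5],[76,0.12,0.08,0.018,0,0,42],[76,0.15,0.1,0.018,0,0,52.5],[76,0.1684,0.1159,0.018,0,0,63],[76,0.1684,0.1159,0.018,0,0,73.5],[76,0.1684,0.1159,0.018,0,0,75],[76,0.1684,0.1159,0.018,0,0,75],[76,0.1684,0.1159,0.018,0,0,75]]
  ]
}}

```text
clock: 41.12
tcp_pos: [0.5111, -0.0656, 0.2019]
orientation: [-0.0, -0.162, 0.987, 0.0]
wrist_force: [0.4, 0.5, 0.6]
finger_gap: 0.0601
grip_force: 0.0
```

Run:
```python
from plat import *
plan(.51,-.066,.113,18.5)
im,d,c,P=cloud("wrist");save(im,"w8"); np.savez("w8",P=P,im=im)
A=P.reshape(-1,3)
B=A[(abs(A[:,0]-.51)<.03)&(abs(A[:,1]+.066)<.03)&(A[:,2]>.117)&(A[:,2]<.126)]; print("knob",len(B),B.mean(0),cv2.minEnclosingCircle(B[:,:2].astype(np.float32)*1000))
L=L_(P)
B=L[(L[:,2]>92)&(L[:,2]<100)&(L[:,0]>-70)&(L[:,0]<75)&(L[:,1]<-150)&(L[:,1]>-240)]
f=cv2.fitLine(B[:,:2].astype(np.float32),cv2.DIST_L2,0,1,1).ravel(); print("bar",len(B),f, np.degrees(np.arctan(f[1]/f[0])))
B=L[(L[:,2]>102)&(L[:,2]<110)&(abs(L[:,0]+80)<16)&(abs(L[:,1]+160)<30)]; print("ears",len(B),cv2.minAreaRect(B[:,:2].astype(np.float32)),B.min(0),B.max(0))
```

```text
t 41.12 tcp [ 0.5111 -0.0656  0.2019] q6 -0.61 delta [ 0.0012 -0.      0.0889] rot [ 0.02 -0.02  0.13]
knob 528 [ 0.50849309 -0.06390478  0.11929602] ((508.97198486328125, -63.7752685546875), 9.893977165222168)
bar 1508 [   0.96591353    0.25886494  -24.505474   -185.22485   ] 15.002722
ears 261 ((-80.85882568359375, -159.9229278564453), (28.682483673095703, 20.295894622802734), 89.94590759277344) [ -91.01423138 -174.27319485  102.01258945] [ -70.7177978  -145.59109566  107.23440674]
```

View pics/w8.png

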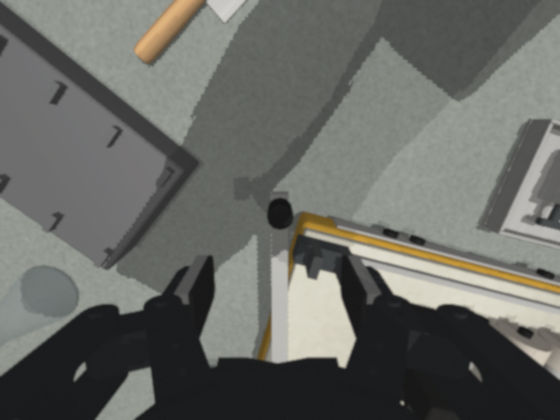

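Emit:
{"method": "drive_tool", "body": {
  "deltas": [
    [[76,0.0017,0.0023,0.05,0,0,1.1],[76,0.0017,0.0023,0.09,0,0,1.1],[76,0.0017,0.0023,0.105,0,0,1.1],[76,0.0017,0.0023,0.1065,0,0,1.1],[255,0.0017,0.0023,0.1065,0,0,1.1],[255,0.0017,0.0023,0.1065,0,0,1.1],[255,0.0017,0.0023,0.1065,0,0,1.1],[255,0.0017,0.0023,0.1065,0,0,1.1],[255,0.0017,0.0023,0.1065,0,0,1.1]]
  ],
  "newtons": 40
}}

```text
clock: 42.3
tcp_pos: [0.5097, -0.0644, 0.0963]
orientation: [0.001, -0.151, 0.988, -0.0]
wrist_force: [3.2, 0.4, 1.0]
finger_gap: 0.0183
grip_force: 39.1
```

```bash
cat > bar.py <<'E'
from plat import *
p,R,s=tool(); l=L_(p[None])[0]; print("L tcp",l.round(1),"force",s["wrist_force"].round(1))
v=l[:2]-[84.2,-160]; s0=np.degrees(np.arctan2(-v[1],-v[0])); rho0=np.hypot(*v); print("s0",s0.round(2),"rho",rho0.round(1), "tool yaw-3.45", ((R.as_euler("ZYX",degrees=True))).round(2))
h0=p[2]*1000-90
for lift,d in((.07,0),(.15,0),(.22,0),(.22,.33),(.22,.67),(.22,1),(.12,1),(.05,1),(0.0,1)):
    D=np.radians(s0*d); rho=rho0*np.cos(lift)-h0*np.sin(lift); z=rho0*np.sin(lift)+h0*np.cos(lift)-h0
    rv=(Ro.from_euler("z",D)*Ro.from_euler("y",lift)).as_rotvec(degrees=True)
    print(lift,d,np.round([rho*np.cos(D)-rho0,rho*np.sin(D),-z],1),rv.round(1))
E
python3 bar.py
```

```text
L tcp [-118.  -211.2   96.3] force [3.2 0.4 1. ]
s0 14.22 rho 208.6 tool yaw-3.45 [-1.6260e+02  1.1000e-01 -1.7995e+02]
0.07 0 [ -0.9   0.  -14.6] [0. 4. 0.]
0.15 0 [ -3.3   0.  -31.1] [0.  8.6 0. ]
0.22 0 [ -6.4   0.  -45.4] [ 0.  12.6  0. ]
0.22 0.33 [ -7.1  16.5 -45.4] [-0.5 12.6  4.7]
0.22 0.67 [ -9.2  33.5 -45.4] [-1.  12.6  9.5]
0.22 1 [-12.6  49.7 -45.4] [-1.6 12.5 14.2]
0.12 1 [ -8.6  50.7 -24.9] [-0.9  6.8 14.2]
0.05 1 [ -6.9  51.1 -10.4] [-0.4  2.9 14.2]
0.0 1 [-6.4 51.2 -0. ] [ 0.   0.  14.2]
```

Emit:
{"method": "drive_tool", "body": {
  "deltas": [
    [[255,-0.0005,0,-0.007,0,2,0],[255,-0.001,0,-0.0146,0,4,0],[255,-0.002,0,-0.023,0,6.3,0],[255,-0.0033,0,-0.031,0,8.6,0],[255,-0.005,0,-0.038,0,10.6,0],[255,-0.0064,0,-0.0454,0,12.6,0],[255,-0.0064,0,-0.0454,0,12.6,0],[255,-0.0064,0,-0.0454,0,12.6,0]]
  ]
}}

```text
clock: 43.3
tcp_pos: [0.5153, -0.0622, 0.1405]
orientation: [-0.108, -0.15, 0.983, -0.016]
wrist_force: [3.4, 0.9, -2.9]
finger_gap: 0.0188
grip_force: 39.2
```

Run:
```python
from plat import *
p,R,s=tool(); print(L_(p[None]).round(1),s["wrist_force"].round(1))
im,d,c,P=cloud("side"); save(cv2.resize(im[130:270,200:370],None,fx=4,fy=4,interpolation=cv2.INTER_CUBIC),"b1")
# delta from the present tool frame to the wanted swing poses
Z=Ro.from_euler("y",12.6,degrees=True)
for t,rv in(((-7.1,16.5,-45.4),(-.5,12.6,4.7)),((-9.2,33.5,-45.4),(-1,12.6,9.5)),((-12.6,49.7,-45.4),(-1.6,12.5,14.2)),((-8.6,50.7,-24.9),(-.9,6.8,14.2)),((-6.9,51.1,-10.4),(-.4,2.9,14.2)),((-6.4,51.2,0),(0,0,14.2))):
    print((Z.inv().apply(np.array(t)-[-6.4,0,-45.4])/1000).round(4),(Z.inv()*Ro.from_rotvec(rv,degrees=True)).as_rotvec(degrees=True).round(1))
```

```text
[[-112.3 -209.4  140.5]] [ 3.4  0.9 -2.9]
[-0.0007  0.0165 -0.0002] [-1.   0.   4.6]
[-0.0027  0.0335 -0.0006] [-2.   0.   9.3]
[-0.0061  0.0497 -0.0014] [-3.1 -0.  13.9]
[-0.0066  0.0507  0.0195] [-2.5 -5.7 14. ]
[-0.0081  0.0511  0.034 ] [-2.  -9.6 14.1]
[-0.0099  0.0512  0.0443] [ -1.6 -12.5  14.1]
```

View pics/b1.png

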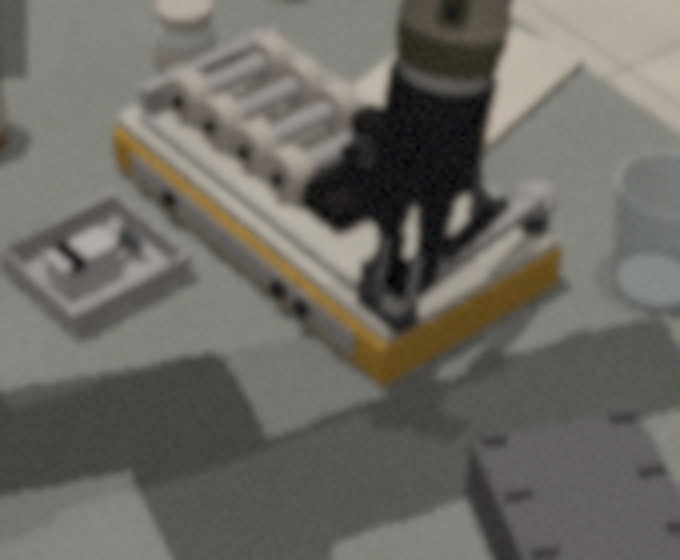

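Emit:
{"method": "drive_tool", "body": {
  "deltas": [
    [[255,-0.0003,0.008,0,-0.5,0,2.3],[255,-0.0007,0.0165,-0.0002,-1,0,4.6],[255,-0.0015,0.025,-0.0004,-1.5,0,7],[255,-0.0027,0.0335,-0.0006,-2,0,9.3],[255,-0.0043,0.0415,-0.001,-2.5,0,11.6],[255,-0.0061,0.0497,-0.0014,-3.1,0,13.9],[255,-0.0061,0.0497,-0.0014,-3.1,0,13.9],[255,-0.0061,0.0497,-0.0014,-3.1,0,13.9],[255,-0.0061,0.0497,-0.0014,-3.1,0,13.9]]
  ]
}}

```text
clock: 44.48
tcp_pos: [0.5055, -0.0133, 0.1411]
orientation: [-0.11, -0.027, 0.994, -0.003]
wrist_force: [-0.6, -1.0, -1.7]
finger_gap: 0.0188
grip_force: 39.2
```

Run:
```python
from plat import *
p,R,s=tool(); print(L_(p[None]).round(1),s["wrist_force"].round(1),R.as_euler("ZYX",degrees=True).round(2))
im,d,c,P=cloud("scene"); L=L_(P)
B=L[(L[:,2]>99)&(L[:,2]<145)&(L[:,0]>-40)&(L[:,0]<70)&(L[:,1]<-130)&(L[:,1]>-200)]
f=cv2.fitLine(B[:,:3].astype(np.float32),cv2.DIST_L2,0,1,1).ravel(); print("bar",len(B),f.round(3))
Z=Ro.from_euler("z",14.2,degrees=True)*Ro.from_euler("y",12.6,degrees=True)
g=Ro.from_euler("z",14.2,degrees=True)
for lift in(.15,.08,.03,0):
    rho,h=208.6,6.3
    q=lambda l:np.array([rho*np.cos(l)-h*np.sin(l),0,-(rho*np.sin(l)+h*np.cos(l))])
    print(lift,(Ro.from_euler("y",-.22).apply(q(lift)-q(.22))/1000).round(4),np.degrees(lift-.22).round(1))
```

```text
[[-119.1 -159.9  141.1]] [-0.6 -1.  -1.7] [-176.83  -12.64 -180.  ]
bar 237 [ 9.85000e-01  7.00000e-03 -1.72000e-01  1.12220e+01 -1.57915e+02
  1.09294e+02]
0.15 [-0.0001  0.      0.0146] -4.0
0.08 [-0.0012  0.      0.0292] -8.0
0.03 [-0.0026  0.      0.0395] -10.9
0 [-0.0037  0.      0.0457] -12.6
```

Emit:
{"method": "drive_tool", "body": {
  "deltas": [
    [[255,-0.0001,0,0.0075,0,-2,0],[255,-0.0001,0,0.0146,0,-4,0],[255,-0.0006,0,0.022,0,-6,0],[255,-0.0012,0,0.0292,0,-8,0],[255,-0.0026,0,0.0395,0,-10.9,0],[255,-0.0037,0,0.0445,0,-12.6,0],[255,-0.0037,0,0.0445,0,-12.6,0]]
  ]
}}

```text
clock: 45.4
tcp_pos: [0.4995, -0.0136, 0.0972]
orientation: [0.0, -0.027, 1.0, -0.0]
wrist_force: [-0.7, 0.3, 0.8]
finger_gap: 0.0184
grip_force: 39.4
```

Run:
```python
from plat import *
p,R,s=tool(); print(L_(p[None]).round(1),s["wrist_force"].round(1),R.as_euler("ZYX",degrees=True).round(2))
```

```text
[[-125.2 -159.9   97.2]] [-0.7  0.3  0.8] [-1.7685e+02  1.0000e-02 -1.7998e+02]
```

Level, no force. Open, retreat, and check.

Emit:
{"method": "drive_tool", "body": {
  "deltas": [
    [[130,0,0,0,0,0,0],[130,0,0,0,0,0,0],[130,0,0,0,0,0,0],[130,0,0,-0.05,0,0,0],[130,0,0,-0.1,0,0,0],[130,0.03,0,-0.12,0,0,0],[130,0.06,0,-0.12,0,0,0],[130,0.06,0,-0.12,0,0,0],[130,0.06,0,-0.12,0,0,0]]
  ]
}}

```text
clock: 46.52
tcp_pos: [0.4406, -0.0168, 0.217]
orientation: [0.0, -0.028, 1.0, -0.0]
wrist_force: [0.5, 1.0, 0.5]
finger_gap: 0.0417
grip_force: 0.0
```

Run:
```python
from plat import *
row("scene",(140,94,48,2))
for n in("scene","wrist"):
    im,d,c,P=cloud(n); L=L_(P)
    B=L[(L[:,2]>88)&(L[:,2]<125)&(L[:,0]>-65)&(L[:,0]<65)&(L[:,1]<-140)&(L[:,1]>-200)]
    if len(B)>20: f=cv2.fitLine(B[:,:3].astype(np.float32),cv2.DIST_L2,0,1,1).ravel(); print("bar",n,len(B),f.round(3),np.median(B,0))
    B=L[(abs(L[:,0])<60)&(abs(L[:,1]+45)<40)&(L[:,2]>146)&(L[:,2]<158)]
    if len(B)>5: print("handle",len(B),[np.round(v,1) for v in cv2.minAreaRect(B[:,:2].astype(np.float32))])
    B=L[(abs(L[:,0]+126)<25)&(abs(L[:,1]+160)<25)&(L[:,2]>112)&(L[:,2]<130)]
    if len(B)>5:print("knob",len(B),B.mean(0).round(1),np.percentile(B[:,2],95))
    save(im,"f_"+n)
    if n=="scene": T=P.reshape(-1,3); B=T[(abs(T[:,0]-.412)<.07)&(abs(T[:,1]-.216)<.07)&(T[:,2]>.035)&(T[:,2]<.06)]; print("clamp",B.mean(0))
A=cv2.imread("pics/f_wrist.png"); S=cv2.imread("pics/f_scene.png")
S=cv2.resize(S[180:340,230:420],(560,472)); cv2.imwrite("pics/fin.png",cv2.resize(np.hstack([cv2.resize(A,(629,472)),S]),(800,318)))
print(get_state()["clock"])
```

```text
scene 140 179 c [  0.8 140.2] s [ 33.4 111.2] 89.4 med y 140.7 tilt -1.3
scene 94 195 c [ 0.7 96.2] s [ 34.9 111.6] 89.3 med y 94.3 tilt -0.1
scene 48 182 c [ 1.  47.6] s [ 35.9 112.3] 89.6 med y 48.3 tilt 0.9
scene 2 180 c [1.2 2.2] s [ 32.6 112.5] 90.0 med y 2.1 tilt 0.6
bar scene 263 [ 1.00000e+00  1.60000e-02  8.00000e-03  1.31000e+00 -1.58137e+02
  9.37570e+01] [   2.0295268  -158.06139679   93.81172908]
handle 111 [array([  2.6, -47.4]), array([29.1, 24.7]), np.float64(90.0)]
knob 44 [-122.4 -160.6  117.4] 120.0227585474795
clamp [0.40615995 0.21689023 0.03896562]
bar wrist 526 [ 1.00000e+00  1.10000e-02  1.10000e-02 -4.44970e+01 -1.58122e+02
  9.42370e+01] [ -44.89747395 -158.33431061   94.24166384]
handle 26 [array([-11.4, -37. ]), array([8. , 2.3]), np.float64(73.0)]
knob 463 [-127.5 -159.4  118.6] 120.34305210609686
46.675
```

View pics/fin.png

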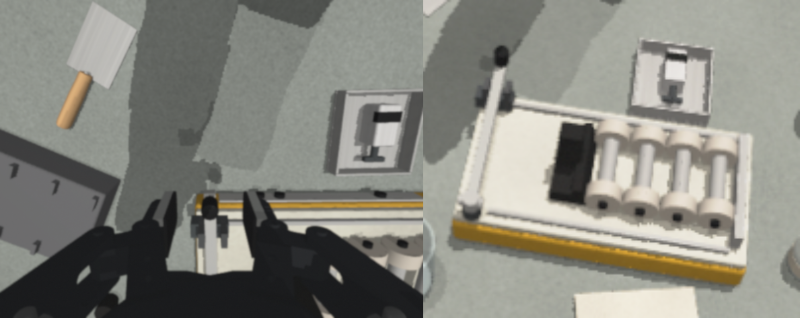

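```bash
python3 -c "
from workcell import hand_in
print(hand_in())"
```

```text
the job is handed in; nothing more can be done
None
```

The job is handed in (no verdict came back): the last pictures show the clamp in the tray, all four columns in the rack moved into a touching row against the stop plate, the chock square against the last one, and the drop bar level in the notch, at about 47 s on the robot's clock.

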